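# Lock the drain arm with its pin and hang the slide racks to drain

### The job

Swing the drain arm away from the robot into its working place over the drip tray, and lock it there by pushing the red-headed pin down through the fork and the arm's lug until its head sits fully home on the fork. Only then hang every slide rack on the bench upright by its wire bail on a hook of the arm, one rack to a hook, any hook, and leave them hanging still. Leave the dishes, bottle, beaker, timer and marker alone.

Things in the scene. Friction and masses are not known exactly. Their poses are not given: they have to be found in the camera images.
- station: Fixed drain station. Origin on the bench at its column's axis (column 36 mm across, cap top 179 mm up). The arm in its working place points along -y, hooks to -x (robot side). Two yellow fork plates, 50 x 50 x 12 mm, undersides at heights 104 and 134 mm, vertical 17 mm holes at y = -75 mm. White drip tray below: x -115 to 35, y -420 to -110 mm, floor 4 mm, walls 18 mm high
- swing_arm (a joint): Arm's level swing about the column. 0 = working place at a hard stop, lug hole (17 mm, 14 mm thick lug) in line with the fork holes; grows as it folds towards the robot: at t it points along (-sin t, -cos t) in the station's x, y. Starts at 0.3 to 0.6. Friction 0.2 N m, stays where left. Steel bar 16 mm wide, 22 mm high, mid-height 125 mm, from 100 to 388 mm off the axis
- bar_mid (a point): Middle of the bar's section, 210 mm from the column's axis, halfway between hook0 and hook1, height 125 mm. Its frame turns with the arm: -y along the arm away from the column, -x the hook side; the bar's flat face on that side can be pushed here to swing the arm to its stop
- fork_hole (a point): Centre of the mouth of the upper fork hole, in the top face of the upper plate, height 146 mm. Frame as the station's
- pin: Locking pin, at the start upright in its parking block. Origin on its axis at the underside of the head flange, z up. Below: steel shank 14 mm across, 62 mm long, last 12 mm tapering to 8 mm. Above: flange 30 mm across, 6 mm thick, then a red knob 22 mm across from 6 to 40 mm, gripped above the flange. 0.12 kg. When home in the fork the flange rests on the upper plate's top
- pin_block: Grey parking block, 60 x 60 x 35 mm, fixed, origin at the centre of its underside; the pin stands loosely in its central 17 mm hole, 28 mm deep, so that the head's underside is 69 mm above the bench
- rack0: Slide rack with blue grip tab (may be absent). Origin: centre of underside, z up. Floor 84 (x) x 64 (y) mm, glass slides to 33 mm high. Bail of 6 mm wire in the plane x = 0: uprights at y = +-29 mm to 89 mm high, then sloping to a peak, wire centre 100 mm high, open window below it. On the peak the upright tab, 14 (x) x 28 (y) mm, up to 150 mm. About 0.22 kg. A half turn changes nothing
- bail0 (a point): Peak of the blue rack's bail (wire centre), 100 mm above its underside; absent with it
- rack1: Slide rack with green grip tab (may be absent). Origin: centre of underside, z up. Floor 84 (x) x 64 (y) mm, glass slides to 33 mm high. Bail of 6 mm wire in the plane x = 0: uprights at y = +-29 mm to 89 mm high, then sloping to a peak, wire centre 100 mm high, open window below it. On the peak the upright tab, 14 (x) x 28 (y) mm, up to 150 mm. About 0.22 kg. A half turn changes nothing
- bail1 (a point): Peak of the green rack's bail (wire centre), 100 mm above its underside; absent with it
- rack2: Slide rack with orange grip tab (may be absent). Origin: centre of underside, z up. Floor 84 (x) x 64 (y) mm, glass slides to 33 mm high. Bail of 6 mm wire in the plane x = 0: uprights at y = +-29 mm to 89 mm high, then sloping to a peak, wire centre 100 mm high, open window below it. On the peak the upright tab, 14 (x) x 28 (y) mm, up to 150 mm. About 0.22 kg. A half turn changes nothing
- bail2 (a point): Peak of the orange rack's bail (wire centre), 100 mm above its underside; absent with it
- hook0 (a point): Where a bail's wire centre rests in hook 0: 160 mm from the column's axis, 40 mm to the -x side of the bar's middle, height 128 mm. Frame turns with the arm. The hook, a blue rubber-coated 8 mm prong along -x, is lowest here and ends 30 mm further out in an upturned tip, top 21 mm above this point; a bail comes in over the tip from -x, its plane across the prong, and is lowered
- hook1 (a point): Where a bail's wire centre rests in hook 1: 260 mm from the column's axis, 40 mm to the -x side of the bar's middle, height 128 mm. Frame turns with the arm. The hook, a blue rubber-coated 8 mm prong along -x, is lowest here and ends 30 mm further out in an upturned tip, top 21 mm above this point; a bail comes in over the tip from -x, its plane across the prong, and is lowered
- hook2 (a point): Where a bail's wire centre rests in hook 2: 360 mm from the column's axis, 40 mm to the -x side of the bar's middle, height 128 mm. Frame turns with the arm. The hook, a blue rubber-coated 8 mm prong along -x, is lowest here and ends 30 mm further out in an upturned tip, top 21 mm above this point; a bail comes in over the tip from -x, its plane across the prong, and is lowered
- red_dishes: Bystander, to be left alone: stack of three closed dark red culture dishes, 90 mm across, 50 mm high; origin at the centre of its underside
- amber_dish: Bystander, to be left alone: single closed amber culture dish, 90 mm across, 16 mm high; origin at the centre of its underside
- reagent: Bystander, to be left alone: amber glass reagent bottle with orange cap, 70 mm across, 150 mm high; origin at the centre of its underside
- beaker: Bystander, to be left alone: glass beaker, 72 mm across, 85 mm high; origin at the centre of its underside
- timer: Bystander, to be left alone: white lab timer lying flat, 70 x 70 x 22 mm; origin at the centre of its underside
- marker: Bystander, to be left alone: marker pen, 135 mm long, 15 mm thick, lying flat; origin at the centre of its underside
Things that resemble listed ones, but are neither listed nor needed, are in the scene too. What is shaped like the rack0 but pink is not meant.

How it is judged:
By the outcome, as a careful person would: the job done as asked, in the order asked, and still so for the second after the job is handed in, with the robot touching nothing.
Of rack0, rack1, rack2 only 2 to 3 are there at a start; the rules pass over those that are not, and their reading is None.
At some moment in a run one of rack0, rack1, rack2 may be knocked a few centimetres aside while the robot is not near it.
It also fails if it takes over 210 s, if anything falls off the work surface, if the arm or the gripper's body presses on something with over 40 N, if the wrist force passes 120 N, or if a joint passes its speed limit or range.

### The arm

A 6-joint arm with a two-finger parallel gripper is mounted at the origin on the work surface. World frame = base frame: x ahead of the robot, y to its left, z up, the work surface at z = 0. Lengths are in m, angles in degrees, forces in N, time in s.
With the tool pointing down it reaches from about 0.4 to 0.825 m from the base axis. Payload 7 kg.
Tool frame: the origin (TCP) lies on the centre line of the jaws, within the pads' length; the fingertips stand 22 mm ahead of it and the grasp point (between the pads) lies 3 mm ahead of it; z points along the fingers, y is the line along which they close (so a half turn about z gives the same grasp; the last joint's range is limited). The gripper opens to 88 mm and grips with 3 to 60 N. Pads are 19 mm wide; open, the fingers measure 130 mm over their backs; the gripper's body (78 mm by 193 mm) begins 47 mm behind the grasp point.
Start: joints at [86.236, 20.546, 0.682, 0, -70.136, -16.507], TCP at [0.234, 0.633, 0.249] pointing down, gripper open.
Joint ranges: [-176.03, 176.03], [-82.01, 121.73], [-58.28, 71.71], [-173.87, 95.51], [-174.79, -0.11], [-173.66, 173.66]. Speed limits (degrees/s): [136.94, 136.94, 172.46, 180, 180, 180].

### API

Orientations are given as [roll, pitch, yaw] about the fixed x, y, z axes, in that order (R = Rz(yaw) Ry(pitch) Rx(roll)).
In Python, from plant import get_state, cams, r gives the robot as it stands.
- The arm moves only by the tool apply_moves, never from a script. Its argument "targets" is a list of rows, each an object with "dp": the shift along the world's x, y, z in m, a list of three; "yaw": the turn about the world's z in degrees. In form: [{"dp": [x, y, z], "yaw": yaw}, ...]. A call has 1 to 20 rows; each row is the pose to reach, as a shift and turn from the pose commanded when the call began; what a row does not reach only later rows make up. A row lasts 1/12 s, in which the tool goes at most 41.7 mm and 7.16 degrees, less where a joint would pass 70% of its speed; a pose out of reach is approached as far as the arm can. A call with a gripper value outside its range is refused whole. "grip" is the gripper command: -1 is fully open, 1 is shut, values between are in proportion, set as the call begins (left out, the last holds). The fingers move at their own pace and stop on an object; "squeeze" is the grip in N (left out, the last holds). Time passes only in rows, so rows that repeat a pose let the fingers close. It gives the time, the measured TCP pose, the force, the opening and the grip force at its end, in the units of the state.
- get_state(): the state, without advancing time (a new reading comes with each control period).
- cams.capture(name): name is "side" or "top" or "wrist"; returns a dict with "image" (420x560x3 uint8, red, green, blue), "range_z" (420x560 float32, m along the optical axis (not along the pixel's ray), 0 where there is no reading), "fx", "fy", "cx", "cy" (pixels), "R" (3x3) and "t" (3): a world point X has camera coordinates R X + t; the wrist camera has in their place "T_tool_cam" (4x4, takes a point from camera to tool coordinates, whose origin is the TCP and whose axes are the flange's). Camera axes: x right, y down, z forward; pixel columns grow to the right and rows downward; lengths in m; the calibration is good to about 2 mm. A picture is of the moment at which its call begins: read the wrist's pose just before it.
- r.close_job(): hands the job in; it is judged then, once.
The state is a dict: "time_s": time; "joints": joint angles; "qd": joint speeds; "joint_torque": joint torques, N m; "tcp_pos": TCP position; "eef_rot": TCP orientation; "contact_force": force on the tool from outside, world axes, zero at the start; "moment": the same for the moment, N m; "gripper_width": finger opening in m; "gripper_force": force on a finger pad.
Only numpy, scipy, OpenCV 4.12 (cv2) and the standard library are available. Lean on these libraries where they do the work, as an engineer would, in place of code of your own. Each camera call takes 0.05 s, during which the arm holds its last target. There are 200 camera calls.

## Working session

There is one attempt and no reset: what is moved stays moved. The work goes in short steps, Python scripts to look and compute and a tool call to move; the robot and the scene stay as the last step left them, time stands still between calls to the robot, and variables do not carry over. Pictures are saved under pics/ and viewed, at most 14 in all, crops included, and the job is handed in when it is done.

Besides the shell and the picture viewer there is one more tool, called after ">>>" by a JSON object that holds its "method" and its "body". apply_moves: Moves the arm, as the interface text tells. Its arguments: {"type":"object","properties":{"targets":{"type":"array","items":{"type":"object","properties":{"dp":{"type":"array","items":{"type":"number"}},"yaw":{"type":"number"}}}},"grip":{"type":"number"},"squeeze":{"type":"number"}},"required":["targets"]}

```bash
mkdir -p pics; ls
cat > h.py <<'E'
import numpy as np, cv2
from plant import get_state, cams, r
from scipy.spatial.transform import Rotation as Ro
def cap(name, fn=None):
    s=get_state(); c=cams.capture(name)
    if name=="wrist":
        T=np.eye(4); T[:3,:3]=Ro.from_euler('xyz',s['eef_rot'],degrees=True).as_matrix(); T[:3,3]=s['tcp_pos']
        W=T@c['T_tool_cam']
    else:
        W=np.eye(4); W[:3,:3]=c['R'].T; W[:3,3]=-c['R'].T@c['t']
    c['W']=W
    v,u=np.mgrid[:420,:560]; z=c['range_z']
    P=np.stack([(u-c['cx'])/c['fx']*z,(v-c['cy'])/c['fy']*z,z],-1)
    c['P']=P@W[:3,:3].T+W[:3,3]
    c['P'][z==0]=np.nan
    if fn: cv2.imwrite('pics/'+fn+'.png',c['image'][:,:,::-1]); np.savez('pics/'+fn+'.npz',P=c['P'],image=c['image'],W=W,K=[c['fx'],c['fy'],c['cx'],c['cy']])
    return c
E
python3 - <<'E'
from h import *
print(get_state())
cap('top','top0');cap('side','side0')
E
```

```text
pics
{'time_s': 0.0, 'joints': array([ 8.62349147e+01,  2.05922060e+01,  6.34533805e-01, -2.17168845e-02,
       -7.01362979e+01, -1.65084663e+01]), 'qd': array([-0.06216369,  0.02771024,  0.05068058,  0.08583011, -0.00223328,
       -0.06467821]), 'joint_torque': array([-2.83019544e-04, -5.82716095e+01,  2.93039292e+01,  6.99648678e+00,
        6.81288730e-03, -1.68359693e-04]), 'tcp_pos': array([0.23372818, 0.63275885, 0.24761471]), 'eef_rot': array([ 1.79904102e+02, -7.13140086e-03, -2.02809415e+01]), 'contact_force': array([-0.10897825,  0.03881562, -0.20358869]), 'moment': array([-0.01414239, -0.00021057, -0.02899379]), 'gripper_force': 0.0, 'gripper_width': 0.08735128271360722}
```

View pics/top0.png

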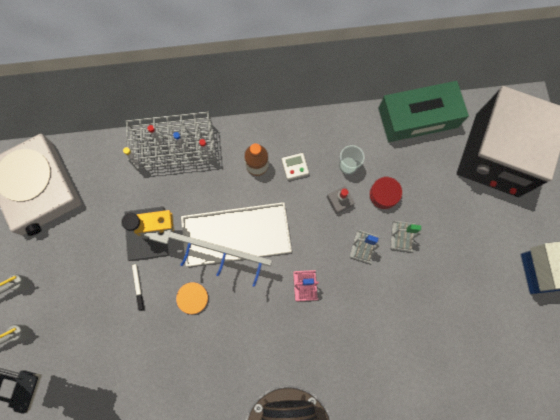

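View pics/side0.png

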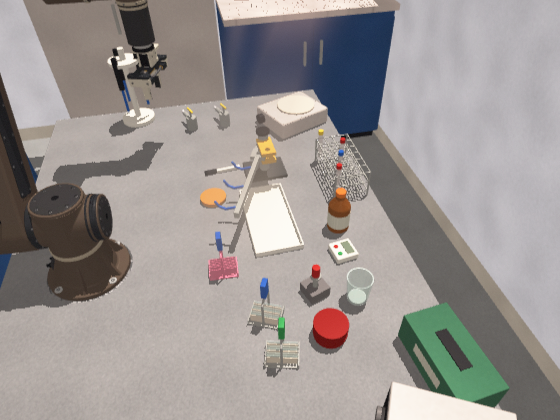

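Top view: column cap (131,221), fork (158,222), arm folded out to (278,272), hooks at (185,255), (222,265), (257,275). The pin's red head is at (344,193) on its block (341,200). Racks: blue tab (371,240), green tab (414,229), and no orange one visible. Candidates that could be mistaken: the pink decoy with a blue tab (307,282), the red-capped tubes (151,128), (203,142) and the red dishes (386,192).

Run:
```python
from h import *
d=np.load('pics/top0.npz'); P=d['P']; im=d['image']
for n,u,v in [('cap',131,221),('fork',152,222),('fork2',165,222),('knob',344,193),('blue',371,240),('green',414,229),('pinkblue',307,282),('tip',270,262),('bench',330,330),('block',338,203),('mark',137,285),('amber',192,298)]:
    print(n,np.nanmedian(P[v-1:v+2,u-1:u+2].reshape(-1,3),0).round(4))
# tray by white & height
z=P[...,2]
def pts(m): return P[m]
hsv=cv2.cvtColor(im,cv2.COLOR_RGB2HSV)
# black column cap top ~0.179
reg=np.zeros(z.shape,bool); reg[205:240,115:150]=1
m=reg&(abs(z-.179)<.008); print('cap',m.sum(),pts(m).mean(0), pts(m).min(0),pts(m).max(0))
reg=np.zeros(z.shape,bool); reg[205:240,135:180]=1
m=reg&(abs(z-.146)<.006)&(hsv[...,1]>150)&(hsv[...,2]>120); q=pts(m); print('fork',m.sum(),q.mean(0),cv2.minAreaRect((q[:,:2]*1000).astype(np.float32)))
reg=np.zeros(z.shape,bool); reg[190:290,165:300]=1
m=reg&(abs(z-.136)<.006); q=pts(m);print('bar',m.sum(),q.mean(0),cv2.minAreaRect((q[:,:2]*1000).astype(np.float32)))
reg=np.zeros(z.shape,bool); reg[195:275,175:300]=1
m=reg&(hsv[...,1]<40)&(hsv[...,2]>190)&(z<.03); q=pts(m);print('tray',m.sum(),cv2.minAreaRect((q[:,:2]*1000).astype(np.float32)))
for n,(a,b,c,e) in dict(pin=(180,205,335,355),blue=(225,270,345,385),green=(215,260,385,430),pink=(265,305,290,325)).items():
    reg=np.zeros(z.shape,bool); reg[a:b,c:e]=1
    t=reg&(hsv[...,1]>120)&(z>(.09 if n=='pin' else .12)); q=P[t]
    print(n,t.sum(),np.median(q,0).round(4),cv2.minAreaRect((q[:,:2]*1000).astype(np.float32)), q[:,2].max())
    f=reg&(z>.01)&(z<.06); q=P[f]; print('   low',f.sum(),cv2.minAreaRect((q[:,:2]*1000).astype(np.float32)))
# crop montage
big=lambda a,b,c,e:cv2.resize(im[a:b,c:e],(400,300),interpolation=cv2.INTER_CUBIC)
cv2.imwrite('pics/crop0.png',np.vstack([np.hstack([big(180,240,325,405),big(210,270,350,430)]),np.hstack([big(255,315,265,345),big(200,260,110,190)])])[:,:,::-1])
```

```text
cap [0.5948 0.35   0.1785]
fork [0.5947 0.3026 0.1456]
fork2 [0.5896 0.2675 0.1468]
knob [ 0.6228 -0.2332  0.1096]
blue [ 0.4763 -0.2792  0.1485]
green [ 0.4926 -0.3996  0.1467]
pinkblue [ 0.385  -0.0934  0.1504]
tip [ 0.4521 -0.0033  0.1344]
bench [ 0.2546 -0.1528 -0.0021]
block [ 0.6145 -0.2243  0.0331]
mark [0.4445 0.3873 0.0125]
amber [0.3886 0.2296 0.0164]
cap 253 [0.59533459 0.35348528 0.17856626] [0.5721634  0.33031268 0.17224995] [0.61833281 0.37829135 0.18601277]
fork 516 [0.59637872 0.29723606 0.14559615] ((597.13818359375, 301.7758483886719), (50.6961555480957, 96.46421813964844), 0.46057453751564026)
bar 779 [0.50380925 0.13695442 0.1353217 ] ((493.1824951171875, 154.8504180908203), (316.87109375, 111.194091796875), 57.21558380126953)
tray 4251 ((564.6806030273438, 87.3031997680664), (156.16062927246094, 312.3408203125), 1.3546795845031738)
pin 48 [ 0.6259 -0.2333  0.1083] ((627.2054443359375, -233.31729125976562), (18.412370681762695, 17.88733673095703), 81.56041717529297) 0.11359120504042863
   low 172 ((630.875244140625, -237.4502410888672), (59.7675666809082, 54.78567886352539), 17.707876205444336)
blue 71 [ 0.479  -0.2801  0.1483] ((480.4791564941406, -281.690185546875), (27.856189727783203, 13.213915824890137), 68.23157501220703) 0.15512233984194057
   low 319 ((480.35467529296875, -285.1728515625), (88.80838775634766, 85.19365692138672), 64.62899780273438)
green 44 [ 0.4973 -0.3987  0.1492] ((497.6239318847656, -400.071533203125), (25.796398162841797, 11.228890419006348), 68.71903991699219) 0.15589272805872523
   low 443 ((501.9693298339844, -401.6621398925781), (62.765892028808594, 91.85797882080078), 75.96949768066406)
pink 46 [ 0.3874 -0.0959  0.1501] ((387.5868835449219, -95.33690643310547), (24.22663116455078, 10.853839874267578), 84.04109191894531) 0.15770458575616964
   low 267 ((388.6056823730469, -95.66476440429688), (62.53989028930664, 84.04148864746094), 86.9947280883789)
```

View pics/crop0.png

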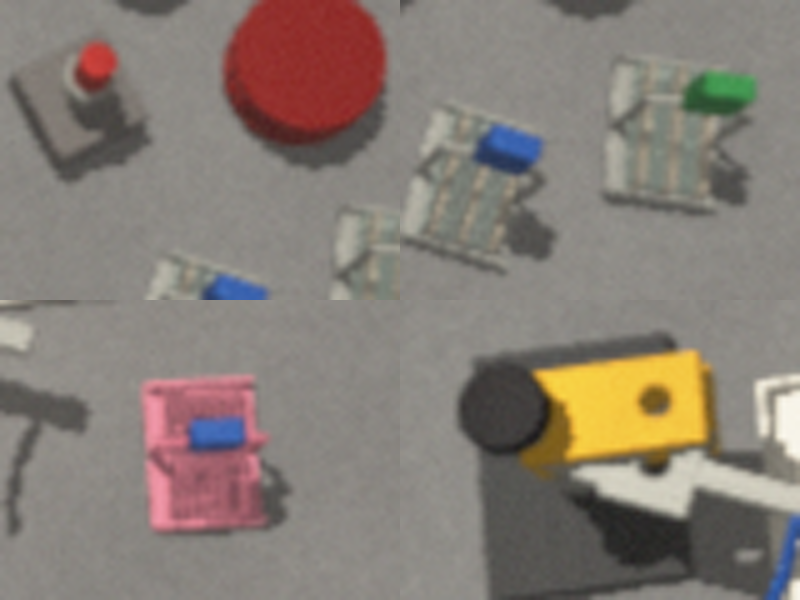

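```bash
cat >> h.py <<'E'
def ray(f,u,v,z):
    d=np.load('pics/'+f+'.npz'); fx,fy,cx,cy=d['K']; W=d['W']
    k=W[:3,:3]@np.array([(u-cx)/fx,(v-cy)/fy,1]); o=W[:3,3]
    return (o+k*(z-o[2])/k[2])[:2]
E
python3 - <<'E'
from h import *
print('W',np.load('pics/top0.npz')['W'].round(3))
h=ray('top0',161,220,.146); c=ray('top0',110+104/5,200+106/5,.179)
print('hole',h,'cap',c,np.degrees(np.arctan2(*(h-c)*[1,-1])))
q=[ray('top0',*a,.018) for a in [(182.5,213.5),(288,205),(291,257),(187.5,266)]]
print(q, np.degrees(np.arctan2(*((q[1]-q[0])*[1,-1]))),np.degrees(np.arctan2(*((q[2]-q[3])*[1,-1]))),np.mean(q,0))
d=np.load('pics/top0.npz');P=d['P'];z=P[...,2];hsv=cv2.cvtColor(d['image'],cv2.COLOR_RGB2HSV)
reg=np.zeros(z.shape,bool);reg[225:285,185:285]=1
m=reg&(abs(z-.136)<.006)&(hsv[...,1]<60);q=P[m][:,:2].astype(np.float32)
vx,vy,x,y=cv2.fitLine(q,cv2.DIST_HUBER,0,.001,.001).ravel();print('bar',m.sum(),x,y,np.degrees(np.arctan2(-vx*np.sign(vy)*-1,abs(vy))), q.min(0),q.max(0))
E
```

```text
W [[-0.114 -0.966  0.233  0.28 ]
 [-0.993  0.112 -0.022  0.008]
 [-0.005 -0.234 -0.972  1.466]
 [ 0.     0.     0.     1.   ]]
hole [0.59655501 0.27754527] cap [0.59461608 0.35040867] 1.5243067082908572
[array([0.63970894, 0.23865609]), array([ 0.62924515, -0.07727389]), array([ 0.47299356, -0.06682357]), array([0.48155011, 0.23565166])] -1.896976234486589 -1.620375423725159 [0.55587444 0.08255257]
bar 538 0.49398085 0.10617524 22.447947 [ 0.4057435 -0.006532 ] [0.5472814  0.21890658]
```

The crop confirms the blue rack, the green rack and the pin, and that the pink one is the decoy. I'm going to the push position at the bar now.

>>> {"method": "apply_moves", "body": {"targets": [{"dp":[0.02,-0.035,0.0],"yaw":0},{"dp":[0.04,-0.07,0.01],"yaw":0},{"dp":[0.06,-0.11,0.02],"yaw":-1},{"dp":[0.076,-0.145,0.03],"yaw":-1},{"dp":[0.09,-0.18,0.04],"yaw":-2},{"dp":[0.11,-0.22,0.05],"yaw":-2},{"dp":[0.13,-0.255,0.05],"yaw":-2},{"dp":[0.15,-0.29,0.05],"yaw":-2},{"dp":[0.165,-0.325,0.05],"yaw":-2},{"dp":[0.185,-0.36,0.05],"yaw":-2},{"dp":[0.2,-0.395,0.05],"yaw":-2},{"dp":[0.22,-0.43,0.05],"yaw":-2},{"dp":[0.236,-0.461,0.05],"yaw":-2},{"dp":[0.236,-0.461,0.05],"yaw":-2},{"dp":[0.236,-0.461,0.05],"yaw":-2}], "grip": 1, "squeeze": 20}}

```text
time_s: 1.35
tcp_pos: [0.4703, 0.1704, 0.2983]
eef_rot: [180.0, 0.0, -22.5]
contact_force: [-0.0, 0.5, 0.1]
gripper_width: 0.0004
gripper_force: 0.0
```

Run:
```python
from h import *
cap('wrist','w1'); s=get_state(); print(s['time_s'],s['tcp_pos'],s['eef_rot'],s['gripper_width'])
```

```text
1.4 [0.46995622 0.17148091 0.29831105] [ 1.79986097e+02  2.03442300e-02 -2.23938490e+01] 0.0006928718806231849
```

View pics/w1.png

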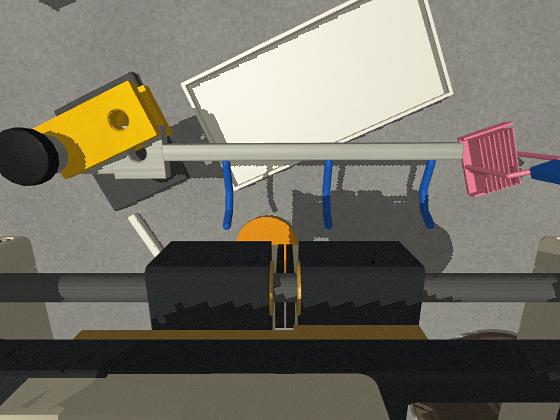

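The wrist view shows the fork hole at (119,120), the cap at about (27,156), the bar level at row 152, and hooks at columns 228, 327 and 430. The fingers sit between hook0 and hook1.

Run:
```python
from h import *
h=ray('w1',118.5,120,.146); print('hole',h)
for z,a in ((.136,[(200,145),(450,145),(200,160),(450,160)]),):
    for p in a: print(p,ray('w1',*p,z))
a=[ray('w1',*p,.018) for p in [(182,84),(452,93),(236,188)]]; print('tray near wall corners',a)
d=np.load('pics/w1.npz');P=d['P'];z=P[...,2];hsv=cv2.cvtColor(d['image'],cv2.COLOR_RGB2HSV)
g=np.zeros(z.shape,bool);g[110:210,0:80]=1
m=g&(abs(z-.179)<.004);print(m.sum());(cc,rr)=cv2.minEnclosingCircle((P[m][:,:2]*1000).astype(np.float32));print('cap',cc,rr)
g[:]=0;g[60:190,40:175]=1
m=g&(abs(z-.146)<.003)&(hsv[...,1]>120);print('fork',m.sum(),cv2.minAreaRect((P[m][:,:2]*1000).astype(np.float32)))
```

```text
hole [0.59812134 0.27993317]
(200, 145) [0.55079106 0.22478374]
(450, 145) [0.45983392 0.00525419]
(200, 160) [0.53812017 0.23115275]
(450, 160) [0.44599806 0.00880066]
tray near wall corners [array([0.63266052, 0.24374087]), array([ 0.49207083, -0.06774788]), array([0.48577704, 0.23701754])]
2568
cap (596.3345947265625, 353.4566955566406) 24.3441104888916
fork 5447 ((597.5991821289062, 303.74310302734375), (50.70880126953125, 100.15333557128906), 1.1153477430343628)
```

>>> {"method": "apply_moves", "body": {"targets": [{"dp":[0,0,-0.03],"yaw":0},{"dp":[0,0,-0.06],"yaw":0},{"dp":[0,0,-0.09],"yaw":0},{"dp":[0,0,-0.12],"yaw":0},{"dp":[0,0,-0.145],"yaw":0},{"dp":[0,0,-0.158],"yaw":0},{"dp":[0.01,0,-0.158],"yaw":0},{"dp":[0.02,-0.002,-0.158],"yaw":0},{"dp":[0.03,-0.004,-0.158],"yaw":0},{"dp":[0.042,-0.01,-0.158],"yaw":4},{"dp":[0.055,-0.015,-0.158],"yaw":7.5},{"dp":[0.069,-0.019,-0.158],"yaw":11.5},{"dp":[0.083,-0.023,-0.158],"yaw":15.5},{"dp":[0.09,-0.025,-0.158],"yaw":17.5},{"dp":[0.096,-0.026,-0.158],"yaw":19},{"dp":[0.1,-0.027,-0.158],"yaw":20.5},{"dp":[0.103,-0.027,-0.158],"yaw":21.5},{"dp":[0.105,-0.027,-0.158],"yaw":22.5},{"dp":[0.105,-0.027,-0.158],"yaw":23}]}}

```text
time_s: 2.98
tcp_pos: [0.5758, 0.1453, 0.1411]
eef_rot: [-180.0, -0.1, 0.8]
contact_force: [-0.9, 0.3, 0.2]
gripper_width: 0.0005
gripper_force: 0.0
```

Run:
```python
from h import *
cap('wrist','w2'); s=get_state(); print(s['time_s'],s['tcp_pos'],s['eef_rot'],s['contact_force'])
```

```text
3.0333 [0.57550687 0.14533584 0.14102763] [-1.79972638e+02 -5.53942479e-02  7.88683630e-01] [ 0.46165049  0.18570584 -0.43640837]
```

View pics/w2.png

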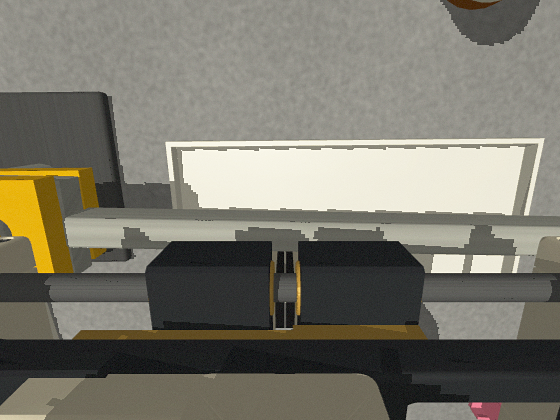

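The bar now lies across the tray at row 215 and the fingers are against it. I'll ease it on to the stop.

>>> {"method": "apply_moves", "body": {"targets": [{"dp":[0.002,0,0],"yaw":0},{"dp":[0.004,0,0],"yaw":0},{"dp":[0.006,0,0],"yaw":0},{"dp":[0.007,0,0],"yaw":0},{"dp":[0.008,0,0],"yaw":0},{"dp":[0.008,0,0],"yaw":0}]}}

```text
time_s: 3.53
tcp_pos: [0.5824, 0.1452, 0.1405]
eef_rot: [180.0, 0.1, 0.7]
contact_force: [-4.8, 0.1, 2.2]
gripper_width: 0.0002
gripper_force: 2.0
```

>>> {"method": "apply_moves", "body": {"targets": [{"dp":[0.001,0,0],"yaw":0},{"dp":[0.002,0,0],"yaw":0},{"dp":[0.002,0,0],"yaw":0}]}}

```text
time_s: 3.78
tcp_pos: [0.5826, 0.1452, 0.1405]
eef_rot: [180.0, 0.2, 0.7]
contact_force: [-11.9, 2.6, 10.8]
gripper_width: 0.0003
gripper_force: 6.3
```

>>> {"method": "apply_moves", "body": {"targets": [{"dp":[-0.01,0,0],"yaw":0},{"dp":[-0.025,0,0],"yaw":0},{"dp":[-0.035,0,0.02],"yaw":0},{"dp":[-0.04,0,0.05],"yaw":0},{"dp":[-0.05,0,0.08],"yaw":0},{"dp":[-0.06,0.02,0.11],"yaw":0},{"dp":[-0.07,0.045,0.14],"yaw":0},{"dp":[-0.08,0.075,0.16],"yaw":0},{"dp":[-0.09,0.105,0.16],"yaw":0},{"dp":[-0.095,0.13,0.16],"yaw":0},{"dp":[-0.095,0.135,0.16],"yaw":0},{"dp":[-0.095,0.135,0.16],"yaw":0},{"dp":[-0.095,0.135,0.16],"yaw":0}]}}

```text
time_s: 4.87
tcp_pos: [0.4898, 0.2801, 0.3003]
eef_rot: [180.0, -0.0, 0.8]
contact_force: [0.1, -0.1, -0.9]
gripper_width: 0.0006
gripper_force: 0.0
```

Run:
```python
from h import *
c=cap('wrist','w3'); s=get_state(); print(s['time_s'],s['tcp_pos'],s['eef_rot'],s['contact_force'])
im=c['image'][0:240,80:480]; cv2.imwrite('pics/w3c.png',cv2.resize(im,(800,480),interpolation=cv2.INTER_CUBIC)[:,:,::-1])
```

```text
4.9167 [0.48989993 0.27962162 0.3003592 ] [1.79980838e+02 5.10530702e-05 7.25125438e-01] [-0.25955263  0.7065307   0.29587205]
```

View pics/w3c.png

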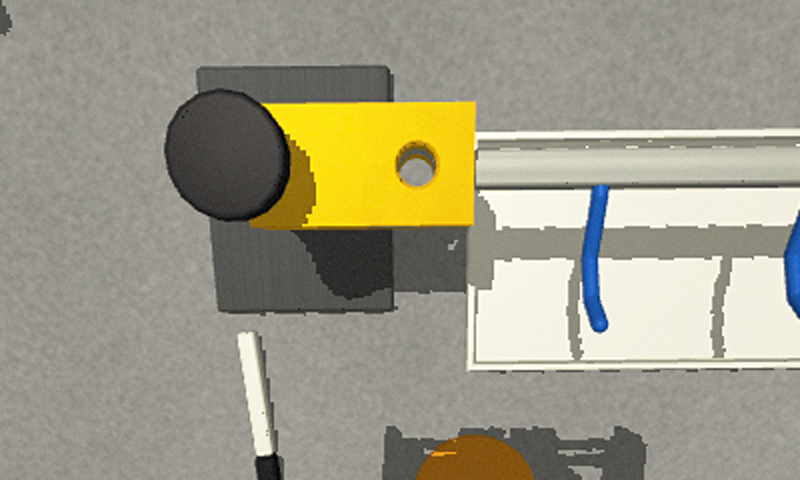

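Hole mouth at crop (416.5,164), and the lug hole is seen in line below. Bar is at row 165, the working place.

Run:
```python
from h import *
print('hole',ray('w3',80+416.5/2,164/2,.146))
p,q=ray('w3',80+270/2,103.5/2,.146),ray('w3',80+475/2,101.5/2,.146);print(p,q,np.degrees(np.arctan2(*((q-p)*[1,-1]))))
p,q=ray('w3',80+270/2,228/2,.146),ray('w3',80+473/2,224.5/2,.146);print(p,q,np.degrees(np.arctan2(*((q-p)*[1,-1]))))
d=np.load('pics/w3.npz');P=d['P'];z=P[...,2];hsv=cv2.cvtColor(d['image'],cv2.COLOR_RGB2HSV)
g=np.zeros(z.shape,bool);g[40:120,200:325]=1
m=g&(abs(z-.146)<.003)&(hsv[...,1]>120);print('fork',np.median(z[m]),cv2.minAreaRect((P[m][:,:2]*1000).astype(np.float32)))
m=g&(abs(z-.179)<.004); print(m.sum())
g[:]=0;g[40:115,150:230]=1
m=g&(abs(z-.179)<.004);print('cap',np.median(z[m]),cv2.minEnclosingCircle((P[m][:,:2]*1000).astype(np.float32)))
g[:]=0;g[60:105,340:520]=1
m=g&(abs(z-.136)<.005)&(hsv[...,1]<60);q=P[m][:,:2].astype(np.float32);l=cv2.fitLine(q,cv2.DIST_HUBER,0,.001,.001).ravel();print('bar',m.sum(),l,np.degrees(np.arctan2(l[0],-l[1])))
```

```text
hole [0.59846117 0.27928152]
[0.62177067 0.34252428] [0.6236973  0.25461187] 1.2554560776047516
[0.5707624  0.34491021] [0.5734663  0.25342906] 1.6929916268754572
fork 0.14765375089059096 ((597.6630249023438, 304.3437194824219), (50.252750396728516, 99.86677551269531), 1.2623788118362427)
1141
cap 0.18060680484012187 ((596.262451171875, 354.15960693359375), 23.90550994873047)
bar 3466 [ 0.02085351 -0.99978256  0.6006498   0.15177853] 1.1949048
```

>>> {"method": "apply_moves", "body": {"targets": [{"dp":[0.0,-0.03,0],"yaw":0},{"dp":[0.0,-0.07,0],"yaw":0},{"dp":[0.0,-0.11,0],"yaw":0},{"dp":[0.0,-0.15,0],"yaw":0},{"dp":[0.0,-0.19,0],"yaw":0},{"dp":[0.01,-0.23,0],"yaw":0},{"dp":[0.01,-0.27,0],"yaw":0},{"dp":[0.01,-0.31,0],"yaw":0},{"dp":[0.02,-0.35,0],"yaw":0},{"dp":[0.02,-0.39,0],"yaw":0},{"dp":[0.02,-0.43,0],"yaw":0},{"dp":[0.02,-0.47,0],"yaw":0},{"dp":[0.02,-0.5,0],"yaw":0},{"dp":[0.02,-0.512,0],"yaw":0},{"dp":[0.02,-0.512,0],"yaw":0},{"dp":[0.02,-0.512,0],"yaw":0}], "grip": -0.3}}

```text
time_s: 6.25
tcp_pos: [0.5091, -0.233, 0.3002]
eef_rot: [-180.0, 0.0, 0.6]
contact_force: [-0.3, 1.1, 0.2]
gripper_width: 0.0564
gripper_force: 0.0
```

Run:
```python
from h import *
c=cap('wrist','w4'); s=get_state(); print(s['time_s'],s['tcp_pos'],s['eef_rot'],s['gripper_width'])
P=c['P'];z=P[...,2];hsv=cv2.cvtColor(c['image'],cv2.COLOR_RGB2HSV)
red=((hsv[...,0]<8)|(hsv[...,0]>172))&(hsv[...,1]>140)
for lo,hi in((.10,.118),):
    m=red&(z>lo)&(z<hi);q=P[m];print(m.sum(),np.median(q,0),cv2.minEnclosingCircle((q[:,:2]*1000).astype(np.float32)))
```

```text
6.3 [ 0.50931503 -0.23216705  0.30041927] [-1.79989557e+02  9.85213672e-03  6.36194911e-01] 0.056772814981291914
415 [ 0.62788079 -0.23414266  0.11042482] ((628.2268676757812, -233.69078063964844), 10.73178768157959)
```

View pics/w4.png

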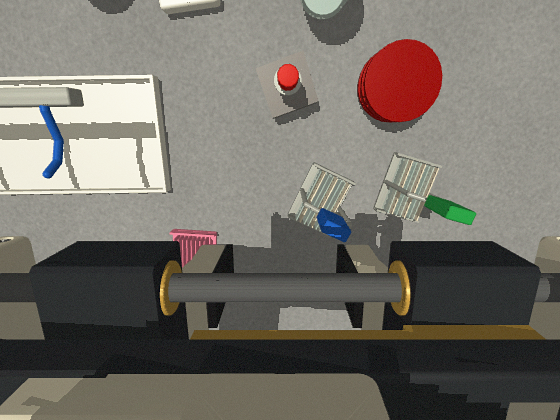

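The red knob is at (288,76) standing in its block, well clear of the dishes (400,82) and the beaker (323,5). Descending on it.

>>> {"method": "apply_moves", "body": {"targets": [{"dp":[0.035,0,0],"yaw":0},{"dp":[0.075,-0.001,0],"yaw":0},{"dp":[0.11,-0.001,-0.02],"yaw":0},{"dp":[0.118,-0.0015,-0.05],"yaw":0},{"dp":[0.118,-0.0015,-0.08],"yaw":0},{"dp":[0.118,-0.0015,-0.115],"yaw":0},{"dp":[0.118,-0.0015,-0.15],"yaw":0},{"dp":[0.118,-0.0015,-0.175],"yaw":0},{"dp":[0.118,-0.0015,-0.192],"yaw":0},{"dp":[0.118,-0.0015,-0.2],"yaw":0},{"dp":[0.118,-0.0015,-0.2],"yaw":0},{"dp":[0.118,-0.0015,-0.2],"yaw":0}]}}

```text
time_s: 7.3
tcp_pos: [0.6285, -0.2327, 0.1014]
eef_rot: [180.0, -0.0, 0.8]
contact_force: [-0.0, 0.0, 0.1]
gripper_width: 0.0569
gripper_force: 0.0
```

>>> {"method": "apply_moves", "body": {"targets": [{"dp":[0,0,0]},{"dp":[0,0,0]},{"dp":[0,0,0]},{"dp":[0,0,0]},{"dp":[0,0,0]},{"dp":[0,0,0]}], "grip": 1, "squeeze": 30}}

```text
$.targets[0]: bad value
```

>>> {"method": "apply_moves", "body": {"targets": [{"dp":[0,0,0],"yaw":0},{"dp":[0,0,0],"yaw":0},{"dp":[0,0,0],"yaw":0},{"dp":[0,0,0],"yaw":0},{"dp":[0,0,0],"yaw":0},{"dp":[0,0,0],"yaw":0}], "grip": 1, "squeeze": 30}}

```text
time_s: 7.8
tcp_pos: [0.6279, -0.2334, 0.1009]
eef_rot: [180.0, -0.0, 0.7]
contact_force: [0.6, -0.2, 0.7]
gripper_width: 0.0224
gripper_force: 0.4
```

>>> {"method": "apply_moves", "body": {"targets": [{"dp":[0,0,0.01],"yaw":0},{"dp":[0,0,0.03],"yaw":0},{"dp":[0,0,0.06],"yaw":0},{"dp":[0,0,0.09],"yaw":0},{"dp":[0,0,0.12],"yaw":0},{"dp":[0,0,0.15],"yaw":0},{"dp":[0,0,0.18],"yaw":0},{"dp":[0,0,0.18],"yaw":0}]}}

```text
time_s: 8.47
tcp_pos: [0.6301, -0.2344, 0.2889]
eef_rot: [179.8, -0.6, 0.8]
contact_force: [0.6, 0.1, 0.4]
gripper_width: 0.0217
gripper_force: 30.0
```

Run:
```python
from h import *
c=cap('wrist','w5'); s=get_state(); print(s['time_s'],s['tcp_pos'],s['eef_rot'],s['gripper_width'],s['gripper_force'],s['contact_force'])
cv2.imwrite('pics/w5c.png',cv2.resize(c['image'][200:400,180:400],(770,560))[:,:,::-1])
```

```text
8.5167 [ 0.6292709  -0.23383581  0.28557   ] [179.91078361  -0.41392969   0.74033304] 0.02143591553271346 29.95185613632202 [-0.44709443  0.17787046 -1.78241602]
```

View pics/w5c.png

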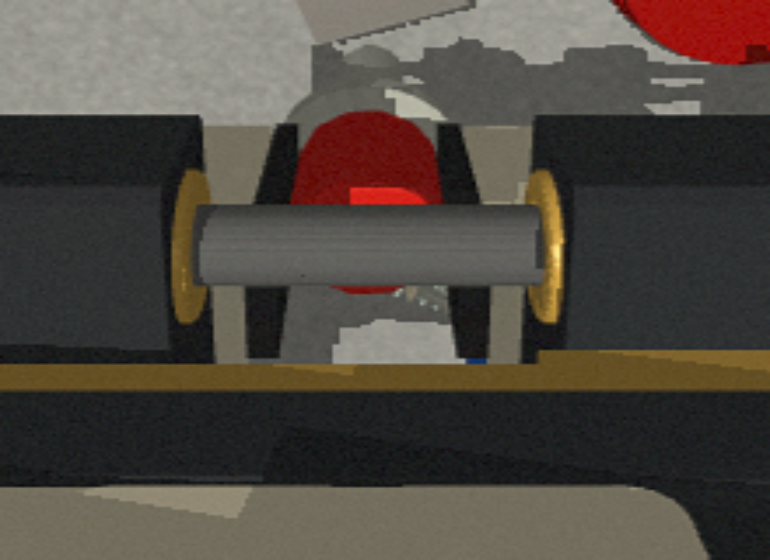

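The pin is held upright between the pads, with the knob centred at crop (365,200). Carrying it to the fork.

>>> {"method": "apply_moves", "body": {"targets": [{"dp":[0.0,0.02,0.01],"yaw":0},{"dp":[0.0,0.05,0.01],"yaw":0},{"dp":[0.0,0.085,0.01],"yaw":0},{"dp":[0.0,0.12,0.01],"yaw":0},{"dp":[-0.01,0.155,0.01],"yaw":0},{"dp":[-0.01,0.19,0.01],"yaw":0},{"dp":[-0.01,0.225,0.01],"yaw":0},{"dp":[-0.01,0.26,0.01],"yaw":0},{"dp":[-0.01,0.295,0.01],"yaw":0},{"dp":[-0.02,0.33,0.01],"yaw":0},{"dp":[-0.02,0.365,0.01],"yaw":0},{"dp":[-0.02,0.4,0.01],"yaw":0},{"dp":[-0.03,0.435,0.01],"yaw":0},{"dp":[-0.03,0.465,0.01],"yaw":0},{"dp":[-0.03,0.49,0.01],"yaw":0},{"dp":[-0.03,0.505,0.005],"yaw":0},{"dp":[-0.03,0.513,0],"yaw":0},{"dp":[-0.03,0.513,0],"yaw":0},{"dp":[-0.03,0.513,0],"yaw":0},{"dp":[-0.03,0.513,0],"yaw":0}]}}

```text
time_s: 10.18
tcp_pos: [0.5979, 0.2783, 0.2804]
eef_rot: [180.0, 0.0, 0.7]
contact_force: [-0.3, -0.3, -1.2]
gripper_width: 0.0213
gripper_force: 30.0
```

Run:
```python
from h import *
c=cap('wrist','w6'); d=cap('side','s6'); s=get_state(); print(s['time_s'],s['tcp_pos'],s['eef_rot'],s['contact_force'])
a=cv2.resize(c['image'][180:330,180:400],(500,340)); b=cv2.resize(d['image'][90:230,190:330],(340,340))
cv2.imwrite('pics/c6.png',np.hstack([a[:,:440],b])[:,:,::-1])
```

```text
10.2833 [0.59816796 0.27837779 0.2809539 ] [-1.79993364e+02 -1.83767288e-02  6.50014006e-01] [-1.14423863  0.31306473 -0.31978817]
```

View pics/c6.png

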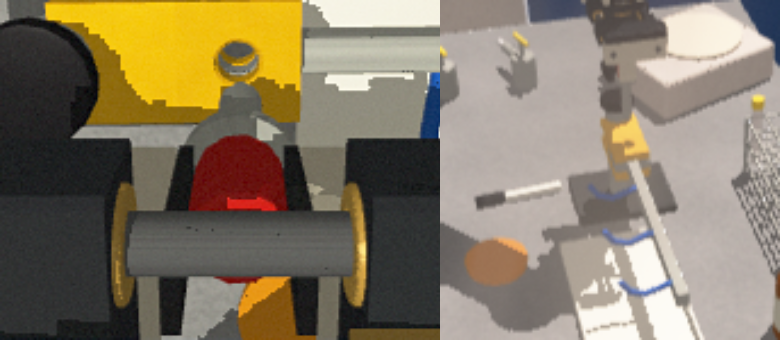

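Run:
```python
from h import *
print('hole',ray('w6',180+237.5*.44,180+61*150/340,.146)); print('tip far edge', ray('w6',180+240*.44,180+83*150/340,.187))
```

```text
hole [0.59827872 0.27930557]
tip far edge [0.60115675 0.27847035]
```

>>> {"method": "apply_moves", "body": {"targets": [{"dp":[0.0007,0.001,-0.01],"yaw":0.5},{"dp":[0.0007,0.001,-0.02],"yaw":0.5},{"dp":[0.0007,0.001,-0.03],"yaw":0.5},{"dp":[0.0007,0.001,-0.036],"yaw":0.5},{"dp":[0.0007,0.001,-0.042],"yaw":0.5},{"dp":[0.0007,0.001,-0.048],"yaw":0.5},{"dp":[0.0007,0.001,-0.054],"yaw":0.5},{"dp":[0.0007,0.001,-0.058],"yaw":0.5},{"dp":[0.0007,0.001,-0.058],"yaw":0.5}]}}

```text
time_s: 11.03
tcp_pos: [0.5982, 0.2805, 0.2214]
eef_rot: [180.0, 0.1, 1.2]
contact_force: [0.2, -0.2, -1.6]
gripper_width: 0.0212
gripper_force: 30.0
```

>>> {"method": "apply_moves", "body": {"targets": [{"dp":[0,0,-0.005],"yaw":0},{"dp":[0,0,-0.01],"yaw":0},{"dp":[0,0,-0.015],"yaw":0},{"dp":[0,0,-0.02],"yaw":0},{"dp":[0,0,-0.025],"yaw":0},{"dp":[0,0,-0.03],"yaw":0},{"dp":[0,0,-0.034],"yaw":0},{"dp":[0,0,-0.037],"yaw":0},{"dp":[0,0,-0.037],"yaw":0}]}}

```text
time_s: 11.78
tcp_pos: [0.5982, 0.2804, 0.1845]
eef_rot: [180.0, 0.1, 1.2]
contact_force: [-0.3, -1.8, -2.5]
gripper_width: 0.0215
gripper_force: 29.9
```

>>> {"method": "apply_moves", "body": {"targets": [{"dp":[0,0,-0.002],"yaw":0},{"dp":[0,0,-0.004],"yaw":0},{"dp":[0,0,-0.006],"yaw":0},{"dp":[0,0,-0.0075],"yaw":0},{"dp":[0,0,-0.009],"yaw":0},{"dp":[0,0,-0.009],"yaw":0}]}}

```text
time_s: 12.28
tcp_pos: [0.5985, 0.2803, 0.1779]
eef_rot: [180.0, -0.0, 1.2]
contact_force: [-5.6, -5.8, 8.4]
gripper_width: 0.0216
gripper_force: 30.0
```

>>> {"method": "apply_moves", "body": {"targets": [{"dp":[0,0,0.007],"yaw":0},{"dp":[0,0,0.007],"yaw":0},{"dp":[0,0,0.007],"yaw":0},{"dp":[0,0,0.007],"yaw":0},{"dp":[0,0,0.02],"yaw":0},{"dp":[-0.005,0,0.05],"yaw":0},{"dp":[-0.03,0,0.08],"yaw":0},{"dp":[-0.07,0,0.11],"yaw":0},{"dp":[-0.1,0,0.13],"yaw":0},{"dp":[-0.11,0,0.13],"yaw":0},{"dp":[-0.11,0,0.13],"yaw":0}], "grip": 0.25}}

```text
time_s: 13.2
tcp_pos: [0.487, 0.2814, 0.3095]
eef_rot: [-179.7, -0.2, 1.3]
contact_force: [-0.1, -0.1, -0.9]
gripper_width: 0.0329
gripper_force: 0.0
```

Run:
```python
from h import *
c=cap('wrist','w7'); s=get_state(); print(s['time_s'],s['tcp_pos'],s['contact_force'])
P=c['P'];z=P[...,2];hsv=cv2.cvtColor(c['image'],cv2.COLOR_RGB2HSV)
red=((hsv[...,0]<8)|(hsv[...,0]>172))&(hsv[...,1]>140)
m=red&(z>.15)&(z<.22); print('knob top z',np.percentile(z[m],[50,75,90]), np.median(P[m],0))
m=(abs(z-.147)<.004)&(hsv[...,1]>120)&(hsv[...,0]>15); print('fork z',m.sum(),np.median(z[m]))
cv2.imwrite('pics/w7c.png',cv2.resize(c['image'][0:180,160:400],(800,600),interpolation=cv2.INTER_CUBIC)[:,:,::-1])
```

```text
13.25 [0.4878123  0.28130528 0.30798003] [ 0.63425284  0.23754108 -0.78612313]
knob top z [0.18738513 0.18791679 0.18832926] [0.59698802 0.28098497 0.18738513]
fork z 4775 0.1476593721542987
```

View pics/w7c.png

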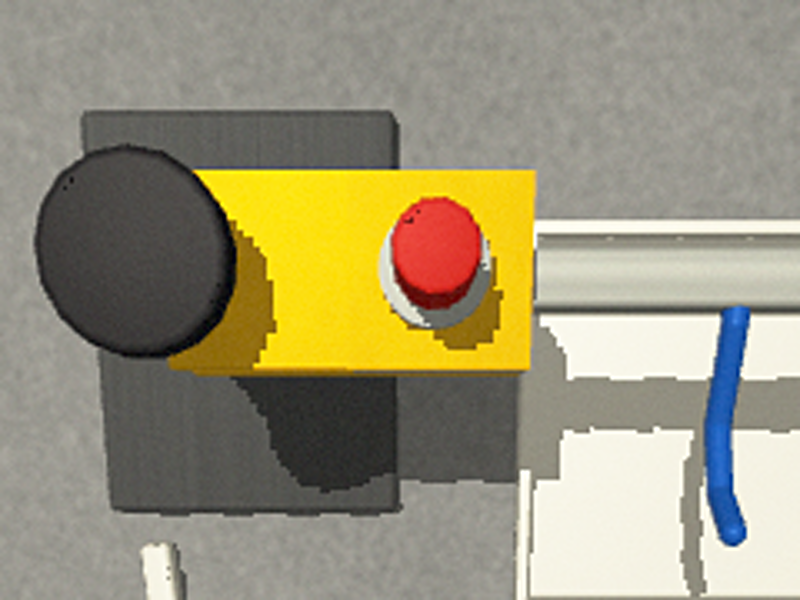

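The pin is home: the flange is flat on the fork, and the knob top is 40.0 mm above the plate. The racks are next.

>>> {"method": "apply_moves", "body": {"targets": [{"dp":[-0.005,-0.03,0],"yaw":0},{"dp":[-0.01,-0.07,0],"yaw":0},{"dp":[-0.02,-0.11,0.01],"yaw":-1},{"dp":[-0.025,-0.15,0.01],"yaw":-2},{"dp":[-0.03,-0.19,0.01],"yaw":-3},{"dp":[-0.04,-0.23,0.01],"yaw":-4},{"dp":[-0.045,-0.27,0.01],"yaw":-5},{"dp":[-0.05,-0.31,0.01],"yaw":-6},{"dp":[-0.06,-0.35,0.01],"yaw":-8},{"dp":[-0.07,-0.39,0.01],"yaw":-9},{"dp":[-0.08,-0.43,0.01],"yaw":-10},{"dp":[-0.085,-0.47,0.01],"yaw":-11},{"dp":[-0.09,-0.51,0.01],"yaw":-12},{"dp":[-0.1,-0.55,0.01],"yaw":-12},{"dp":[-0.11,-0.585,0.01],"yaw":-12},{"dp":[-0.117,-0.605,0.01],"yaw":-12},{"dp":[-0.117,-0.605,0.01],"yaw":-12},{"dp":[-0.117,-0.605,0.01],"yaw":-12}], "grip": -0.2}}

```text
time_s: 14.75
tcp_pos: [0.3712, -0.3258, 0.315]
eef_rot: [-180.0, 0.2, -11.0]
contact_force: [-0.4, 1.2, -0.1]
gripper_width: 0.0526
gripper_force: 0.0
```

```bash
cat >> h.py <<'E'
def tabs(c):
    P=c['P'];z=P[...,2];hsv=cv2.cvtColor(c['image'],cv2.COLOR_RGB2HSV)
    for n,lo,hi in (('blue',105,125),('green',45,80),('orange',5,20)):
        m=(hsv[...,0]>lo)&(hsv[...,0]<hi)&(hsv[...,1]>110)&(z>.1455)&(z<.158)
        m=cv2.morphologyEx(m.astype(np.uint8),cv2.MORPH_OPEN,np.ones((3,3)))
        k,l,st,_=cv2.connectedComponentsWithStats(m)
        for i in range(1,k):
            if st[i,4]<60: continue
            q=P[l==i]; print(n,st[i].tolist(),q.mean(0).round(4),cv2.minAreaRect((q[:,:2]*1000).astype(np.float32)))
E
python3 - <<'E'
from h import *
c=cap('wrist','w8'); s=get_state(); print(s['time_s'],s['tcp_pos'],s['eef_rot'],s['gripper_width']); tabs(c)
E
```

```text
14.8 [ 0.37148423 -0.32495708  0.31531124] [-1.79970057e+02  1.20887487e-01 -1.08872019e+01] 0.05238855341513688
blue [202, 84, 32, 21, 449] [ 0.4804 -0.2834  0.1513] ((481.1308898925781, -282.914306640625), (28.093767166137695, 13.809967041015625), 65.98394775390625)
blue [50, 216, 31, 16, 394] [ 0.3894 -0.0989  0.151 ] ((389.0447082519531, -97.25079345703125), (28.85563087463379, 13.876876831054688), 86.11864471435547)
green [327, 36, 33, 20, 568] [ 0.4983 -0.4019  0.1512] ((498.70306396484375, -402.4230651855469), (28.026344299316406, 14.111955642700195), 74.73650360107422)
```

View pics/w8.png

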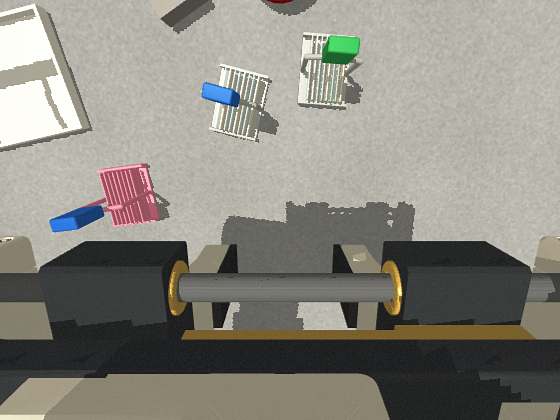

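The blue tab is at (220,94) on the white-wire rack (0.481,-0.283), the green tab at (340,50), and the pink decoy at lower left. I'm taking the blue rack.

>>> {"method": "apply_moves", "body": {"targets": [{"dp":[0.035,0.013,0],"yaw":-4},{"dp":[0.07,0.026,0],"yaw":-8},{"dp":[0.1,0.038,0],"yaw":-12},{"dp":[0.1095,0.042,0],"yaw":-13},{"dp":[0.1095,0.042,-0.03],"yaw":-13},{"dp":[0.1095,0.042,-0.06],"yaw":-13},{"dp":[0.1095,0.042,-0.09],"yaw":-13},{"dp":[0.1095,0.042,-0.12],"yaw":-13},{"dp":[0.1095,0.042,-0.15],"yaw":-13},{"dp":[0.1095,0.042,-0.172],"yaw":-13},{"dp":[0.1095,0.042,-0.182],"yaw":-13},{"dp":[0.1095,0.042,-0.182],"yaw":-13},{"dp":[0.1095,0.042,-0.182],"yaw":-13}]}}

```text
time_s: 15.88
tcp_pos: [0.4818, -0.2819, 0.135]
eef_rot: [180.0, -0.0, -23.7]
contact_force: [-0.4, -0.9, 0.9]
gripper_width: 0.0522
gripper_force: 0.0
```

>>> {"method": "apply_moves", "body": {"targets": [{"dp":[0,0,0],"yaw":0},{"dp":[0,0,0],"yaw":0},{"dp":[0,0,0],"yaw":0},{"dp":[0,0,0],"yaw":0},{"dp":[0,0,0],"yaw":0},{"dp":[0,0,0],"yaw":0},{"dp":[0,0,0],"yaw":0}], "grip": 1, "squeeze": 40}}

```text
time_s: 16.47
tcp_pos: [0.4814, -0.2826, 0.1353]
eef_rot: [180.0, -0.1, -23.8]
contact_force: [-1.1, -0.2, 5.8]
gripper_width: 0.0276
gripper_force: 40.0
```

>>> {"method": "apply_moves", "body": {"targets": [{"dp":[0,0,0.008],"yaw":0},{"dp":[0,0,0.02],"yaw":0},{"dp":[0,0,0.04],"yaw":0},{"dp":[0,0,0.065],"yaw":0},{"dp":[0,0,0.09],"yaw":0},{"dp":[0,0,0.115],"yaw":0},{"dp":[0,0,0.14],"yaw":0},{"dp":[0,0,0.158],"yaw":0},{"dp":[0,0,0.168],"yaw":0},{"dp":[0,0,0.17],"yaw":0},{"dp":[0,0,0.17],"yaw":0}]}}

```text
time_s: 17.38
tcp_pos: [0.4809, -0.2821, 0.3043]
eef_rot: [-180.0, 0.0, -23.8]
contact_force: [-0.1, 0.1, -2.9]
gripper_width: 0.0277
gripper_force: 40.0
```

>>> {"method": "apply_moves", "body": {"targets": [{"dp":[0,0.01,0],"yaw":1},{"dp":[0,0.03,0],"yaw":3},{"dp":[0,0.06,0],"yaw":5},{"dp":[0,0.09,0],"yaw":7},{"dp":[0,0.12,0],"yaw":9},{"dp":[0,0.15,0],"yaw":11},{"dp":[0,0.18,0],"yaw":13},{"dp":[0,0.21,0],"yaw":15},{"dp":[0,0.24,0],"yaw":17},{"dp":[0,0.27,0],"yaw":19},{"dp":[0,0.3,0],"yaw":21},{"dp":[0,0.33,0],"yaw":23},{"dp":[0.003,0.36,0],"yaw":25},{"dp":[0.006,0.39,0],"yaw":25},{"dp":[0.009,0.42,0],"yaw":25},{"dp":[0.011,0.445,0],"yaw":25},{"dp":[0.013,0.463,0],"yaw":25},{"dp":[0.013,0.473,0],"yaw":25},{"dp":[0.013,0.476,0],"yaw":25},{"dp":[0.013,0.476,0],"yaw":25}]}}

```text
time_s: 19.05
tcp_pos: [0.4934, 0.1939, 0.3033]
eef_rot: [179.9, 0.1, 1.3]
contact_force: [0.1, -0.1, -1.7]
gripper_width: 0.0277
gripper_force: 40.0
```

Run:
```python
from h import *
c=cap('wrist','w9'); d=cap('side','s9'); e=cap('top','t9'); s=get_state(); print(s['time_s'],s['tcp_pos'],s['eef_rot'],s['gripper_width'],s['contact_force']); 
a=cv2.resize(c['image'][0:420,80:480],(400,420)); b=cv2.resize(d['image'][80:240,160:312],(400,420))
cv2.imwrite('pics/c9.png',np.hstack([a,b])[:,:,::-1])
```

```text
19.2 [0.4937704  0.192772   0.30433723] [1.79980786e+02 2.72910820e-02 1.19976267e+00] 0.02774692270035619 [-0.32421168  0.17716955 -2.3144151 ]
```

View pics/c9.png

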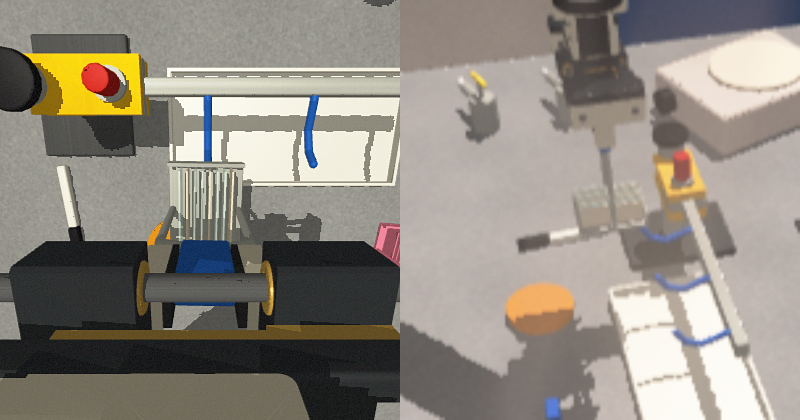

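The rack hangs upright in the gripper, square to the arm. Its centre column (206) lines up with hook0's prong (207). Lowering in front of the hook, then over its tip.

>>> {"method": "apply_moves", "body": {"targets": [{"dp":[0,0,-0.02],"yaw":0},{"dp":[0,0,-0.045],"yaw":0},{"dp":[0,0,-0.07],"yaw":0},{"dp":[0,0,-0.09],"yaw":0},{"dp":[0,0,-0.1],"yaw":0},{"dp":[0,0,-0.103],"yaw":0},{"dp":[0.007,0,-0.103],"yaw":0},{"dp":[0.019,0,-0.103],"yaw":0},{"dp":[0.032,0,-0.103],"yaw":0},{"dp":[0.045,0,-0.103],"yaw":0},{"dp":[0.057,0,-0.103],"yaw":0},{"dp":[0.064,0,-0.103],"yaw":0},{"dp":[0.066,0,-0.103],"yaw":0},{"dp":[0.066,0,-0.103],"yaw":0}]}}

```text
time_s: 20.37
tcp_pos: [0.5607, 0.1935, 0.2014]
eef_rot: [180.0, 0.0, 1.2]
contact_force: [0.2, -0.1, -0.2]
gripper_width: 0.0006
gripper_force: 0.0
```

>>> {"method": "apply_moves", "body": {"targets": [{"dp":[0,0,-0.005],"yaw":0},{"dp":[0,0,-0.012],"yaw":0},{"dp":[0,0,-0.019],"yaw":0},{"dp":[0,0,-0.025],"yaw":0},{"dp":[0,0,-0.03],"yaw":0},{"dp":[0,0,-0.033],"yaw":0},{"dp":[0,0,-0.036],"yaw":0},{"dp":[0,0,-0.036],"yaw":0}]}}

```text
time_s: 21.03
tcp_pos: [0.5598, 0.1936, 0.1649]
eef_rot: [180.0, 0.0, 1.2]
contact_force: [0.7, -0.1, -0.1]
gripper_width: 0.0002
gripper_force: 0.0
```

The gripper has closed empty: the rack was lost during the advance. I'll rise away and look.

>>> {"method": "apply_moves", "body": {"targets": [{"dp":[0,0,0.03],"yaw":0},{"dp":[0,0,0.06],"yaw":0},{"dp":[-0.02,0,0.09],"yaw":0},{"dp":[-0.05,0,0.12],"yaw":0},{"dp":[-0.09,0,0.15],"yaw":0},{"dp":[-0.12,0,0.16],"yaw":0},{"dp":[-0.14,0,0.16],"yaw":0},{"dp":[-0.14,0,0.16],"yaw":0},{"dp":[-0.14,0,0.16],"yaw":0}]}}

```text
time_s: 21.78
tcp_pos: [0.4194, 0.1938, 0.3269]
eef_rot: [-179.9, -0.1, 1.3]
contact_force: [0.7, 0.3, -0.5]
gripper_width: 0.0001
gripper_force: 0.0
```

Run:
```python
from h import *
c=cap('wrist','w10'); d=cap('side','s10'); e=cap('top','t10'); s=get_state(); print(s['time_s'],s['tcp_pos'],s['eef_rot'],s['gripper_width'],s['contact_force']); tabs(c); tabs(e)
a=cv2.resize(c['image'],(450,420)); b=cv2.resize(d['image'][80:260,160:310],(350,420))
cv2.imwrite('pics/c10.png',np.hstack([a,b])[:,:,::-1])
```

```text
21.9333 [0.42053155 0.19374282 0.3253214 ] [1.79976679e+02 1.35731875e-02 1.21849227e+00] 0.00039208607758009316 [ 0.07367154  0.77935431 -0.26123021]
blue [286, 79, 8, 11, 73] [0.53   0.1931 0.149 ] ((529.8070068359375, 193.08966064453125), (9.440071105957031, 6.694655895233154), 1.356099009513855)
blue [390, 79, 9, 9, 64] [0.5328 0.0939 0.149 ] ((533.0687866210938, 93.4288330078125), (7.5700907707214355, 7.1100335121154785), 1.3668092489242554)
blue [495, 79, 9, 10, 71] [ 0.5346 -0.0057  0.1487] ((534.8649291992188, -6.619814872741699), (7.5682830810546875, 8.030765533447266), 56.72511672973633)
blue [539, 224, 21, 13, 230] [ 0.3903 -0.0887  0.1504] ((389.1459045410156, -90.31936645507812), (19.25548553466797, 14.246476173400879), 84.12918853759766)
orange [250, 145, 11, 8, 63] [0.7704 0.0026 0.15  ] ((771.1353759765625, 2.4204139709472656), (29.175100326538086, 19.957660675048828), 67.01071166992188)
```

View pics/c10.png

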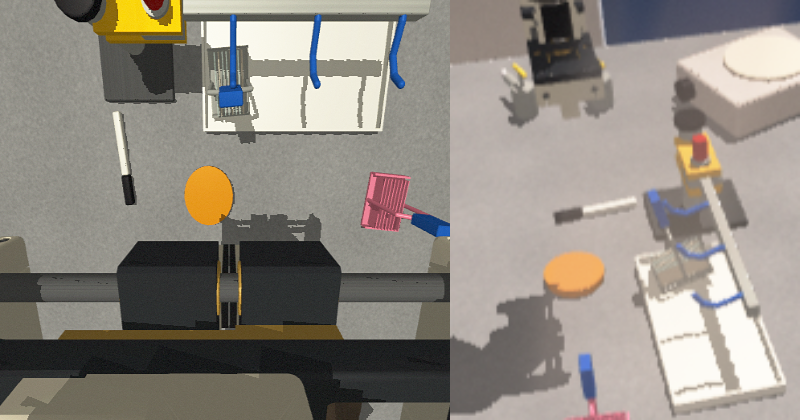

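The rack lies in the tray below hook0, tab at (231,97), leaning. Its floor came down on the hook tip, so I started too close. I'll measure how it lies.

Run:
```python
from h import *
d=np.load('pics/w10.npz');P=d['P'];im=d['image'];z=P[...,2];hsv=cv2.cvtColor(im,cv2.COLOR_RGB2HSV)
g=np.zeros(z.shape,bool);g[92:125,262:315]=1
m=g&(hsv[...,0]>105)&(hsv[...,0]<125)&(hsv[...,1]>110)
q=P[m];print(m.sum(),np.nanpercentile(q,[2,50,98],axis=0).round(4))
top=m&(z>np.nanpercentile(q[:,2],60));print(cv2.minAreaRect((P[top][:,:2]*1000).astype(np.float32)))
c=cv2.resize(im[30:150,230:350],(600,600),interpolation=cv2.INTER_CUBIC)
zz=cv2.resize(np.nan_to_num(np.clip(z[30:150,230:350]/.16,0,1)*255).astype(np.uint8),(200,200),interpolation=cv2.INTER_NEAREST)
out=np.zeros((600,800,3),np.uint8);out[:,:600]=c;out[:200,600:]=zz[...,None]
S=np.load('pics/s10.npz')['image'];out[200:500,600:]=cv2.resize(S[130:220,230:290],(200,300),interpolation=cv2.INTER_CUBIC)
cv2.imwrite('pics/c10b.png',out[:,:,::-1])
for r_ in range(30,150,10): print(r_,[int(1000*z[r_,u]) if z[r_,u]==z[r_,u] else -1 for u in range(256,320,5)])
```

```text
439 [[0.509  0.1822 0.1586]
 [0.5154 0.1956 0.161 ]
 [0.5214 0.2082 0.1632]]
((516.0771484375, 195.67332458496094), (10.451333999633789, 26.738550186157227), 1.3422489166259766)
30 [6, 5, 5, 7, 4, 6, 130, 132, 4, 5, 3, 3, 5]
40 [5, 5, 5, 6, 6, 4, 127, 131, 4, 5, 5, 6, 5]
50 [5, 41, 40, 28, 28, 28, 126, 127, 53, 55, 29, 4, 5]
60 [6, 25, 52, 53, 54, 53, 127, 130, 52, 53, 26, 6, 5]
70 [5, 26, 25, 23, 24, 24, 131, 133, 48, 49, 24, 4, 5]
80 [6, 21, 23, 21, 19, 21, 144, 147, 37, 46, 40, 4, 4]
90 [5, 104, 105, 110, 151, 153, 156, 158, 160, 111, 106, 104, 7]
100 [5, 7, 15, 19, 159, 161, 161, 160, 161, 160, 15, 5, 6]
110 [4, 5, 13, 39, 27, 12, 13, 12, 11, 13, 12, 5, 6]
120 [5, 5, 6, 7, 5, 7, 6, 6, 4, 6, 6, 6, 5]
130 [20, 19, 19, 19, 17, 21, 19, 19, 19, 19, 20, 20, 20]
140 [1, 0, 2, 0, 1, 0, 1, 1, 1, 0, 0, 1, 0]
```

View pics/c10b.png

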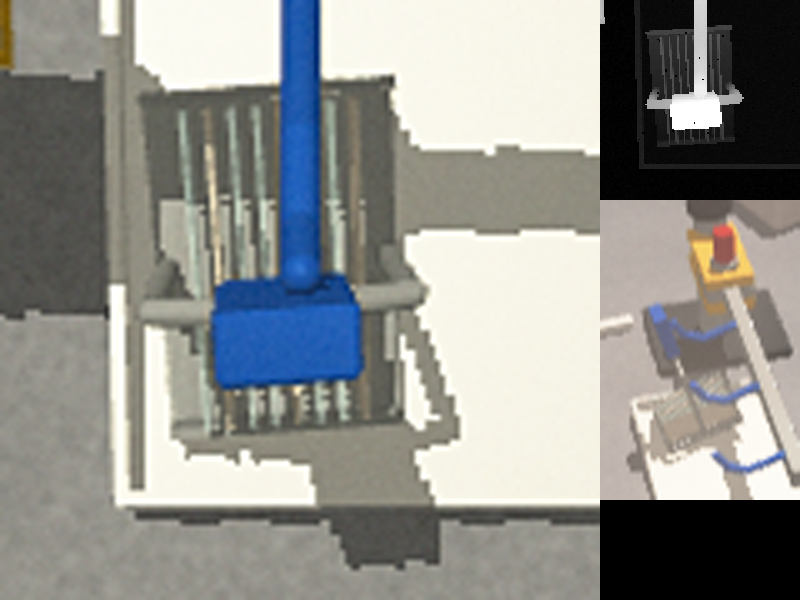

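The rack stands in the tray tilted back about 12°, with its tab resting against hook0's tip; tab top is at (0.516,0.195,0.160). I'll pinch the tab, draw it back towards −x, and set it upright on free bench to square it.

>>> {"method": "apply_moves", "body": {"targets": [{"dp":[0.03,0.001,0],"yaw":0},{"dp":[0.065,0.0015,0],"yaw":0},{"dp":[0.09,0.0015,0],"yaw":0},{"dp":[0.099,0.0015,-0.02],"yaw":0},{"dp":[0.099,0.0015,-0.05],"yaw":0},{"dp":[0.099,0.0015,-0.08],"yaw":0},{"dp":[0.099,0.0015,-0.11],"yaw":0},{"dp":[0.099,0.0015,-0.14],"yaw":0},{"dp":[0.099,0.0015,-0.16],"yaw":0},{"dp":[0.099,0.0015,-0.175],"yaw":0},{"dp":[0.099,0.0015,-0.183],"yaw":0},{"dp":[0.099,0.0015,-0.183],"yaw":0},{"dp":[0.099,0.0015,-0.183],"yaw":0}], "grip": -0.15}}

```text
time_s: 23.02
tcp_pos: [0.5196, 0.195, 0.1422]
eef_rot: [179.9, 0.0, 1.2]
contact_force: [0.4, 0.6, 1.2]
gripper_width: 0.0503
gripper_force: 0.0
```

>>> {"method": "apply_moves", "body": {"targets": [{"dp":[0,0,0],"yaw":0},{"dp":[0,0,0],"yaw":0},{"dp":[0,0,0],"yaw":0},{"dp":[0,0,0],"yaw":0},{"dp":[0,0,0],"yaw":0},{"dp":[0,0,0],"yaw":0},{"dp":[0,0,0],"yaw":0}], "grip": 1, "squeeze": 40}}

```text
time_s: 23.6
tcp_pos: [0.5194, 0.1954, 0.1433]
eef_rot: [-180.0, -0.1, 1.2]
contact_force: [-0.7, 0.3, 5.9]
gripper_width: 0.0279
gripper_force: 39.8
```

>>> {"method": "apply_moves", "body": {"targets": [{"dp":[-0.004,0,0.004],"yaw":0},{"dp":[-0.006,0,0.012],"yaw":0},{"dp":[-0.008,0,0.022],"yaw":0},{"dp":[-0.015,0,0.024],"yaw":0},{"dp":[-0.03,0,0.024],"yaw":0},{"dp":[-0.045,0,0.024],"yaw":0},{"dp":[-0.06,0,0.024],"yaw":0},{"dp":[-0.08,0,0.024],"yaw":0},{"dp":[-0.095,0,0.03],"yaw":0},{"dp":[-0.1,-0.005,0.045],"yaw":0},{"dp":[-0.1,-0.02,0.065],"yaw":0},{"dp":[-0.1,-0.045,0.075],"yaw":0},{"dp":[-0.1,-0.075,0.075],"yaw":0},{"dp":[-0.1,-0.1,0.075],"yaw":0},{"dp":[-0.1,-0.118,0.075],"yaw":0},{"dp":[-0.1,-0.125,0.075],"yaw":0},{"dp":[-0.1,-0.125,0.075],"yaw":0}]}}

```text
time_s: 25.02
tcp_pos: [0.4184, 0.0689, 0.2179]
eef_rot: [-180.0, -0.0, 1.1]
contact_force: [-0.3, 1.2, -2.9]
gripper_width: 0.0282
gripper_force: 39.8
```

>>> {"method": "apply_moves", "body": {"targets": [{"dp":[0,0,-0.02],"yaw":0},{"dp":[0,0,-0.04],"yaw":0},{"dp":[0,0,-0.055],"yaw":0},{"dp":[0,0,-0.065],"yaw":0},{"dp":[0,0,-0.071],"yaw":0},{"dp":[0,0,-0.075],"yaw":0},{"dp":[0,0,-0.075],"yaw":0}]}}

```text
time_s: 25.6
tcp_pos: [0.4189, 0.0705, 0.1422]
eef_rot: [180.0, 0.0, 1.3]
contact_force: [0.2, 0.2, -1.9]
gripper_width: 0.0279
gripper_force: 39.8
```

>>> {"method": "apply_moves", "body": {"targets": [{"dp":[0,0,-0.002],"yaw":0},{"dp":[0,0,-0.004],"yaw":0},{"dp":[0,0,-0.006],"yaw":0},{"dp":[0,0,-0.006],"yaw":0}]}}

```text
time_s: 25.93
tcp_pos: [0.4206, 0.0708, 0.139]
eef_rot: [-180.0, -0.2, 1.3]
contact_force: [-6.8, -0.3, 18.7]
gripper_width: 0.028
gripper_force: 39.9
```

Contact. I'll loosen the grip gradually so it settles upright.

>>> {"method": "apply_moves", "body": {"targets": [{"dp":[0,0,0.004],"yaw":0},{"dp":[0,0,0.004],"yaw":0},{"dp":[0,0,0.004],"yaw":0},{"dp":[0,0,0.004],"yaw":0}], "grip": 1, "squeeze": 4}}

```text
time_s: 26.27
tcp_pos: [0.4189, 0.0701, 0.1404]
eef_rot: [-180.0, 0.0, 1.2]
contact_force: [-0.0, -0.2, -2.6]
gripper_width: 0.0281
gripper_force: 4.0
```

>>> {"method": "apply_moves", "body": {"targets": [{"dp":[0,0,0],"yaw":0},{"dp":[0,0,0],"yaw":0},{"dp":[0,0,0],"yaw":0},{"dp":[0,0,0.01],"yaw":0},{"dp":[0,0,0.04],"yaw":0},{"dp":[0,0,0.08],"yaw":0},{"dp":[-0.02,0,0.12],"yaw":0},{"dp":[-0.05,0,0.15],"yaw":0},{"dp":[-0.08,0,0.18],"yaw":0},{"dp":[-0.1,0,0.19],"yaw":0},{"dp":[-0.1,0,0.19],"yaw":0},{"dp":[-0.1,0,0.19],"yaw":0}], "grip": -0.15}}

```text
time_s: 27.27
tcp_pos: [0.3187, 0.0706, 0.3318]
eef_rot: [-179.8, -0.2, 1.4]
contact_force: [0.4, -0.0, -0.6]
gripper_width: 0.0503
gripper_force: 0.0
```

Run:
```python
from h import *
c=cap('wrist','w11'); s=get_state(); print(s['time_s'],s['tcp_pos'],s['eef_rot'],s['gripper_width'],s['contact_force']); tabs(c)
cv2.imwrite('pics/w11c.png',cv2.resize(c['image'][0:240,120:440],(800,600),interpolation=cv2.INTER_CUBIC)[:,:,::-1])
```

```text
27.3167 [0.31896211 0.07041541 0.33076673] [-1.79909016e+02 -7.32837921e-02  1.31149697e+00] 0.05066532117380926 [ 0.17373389  1.12444448 -0.33346216]
blue [274, 65, 29, 17, 473] [0.4394 0.0716 0.1512] ((439.6942138671875, 71.70490264892578), (14.063088417053223, 26.94436264038086), 1.101435899734497)
blue [439, 125, 31, 16, 421] [ 0.3886 -0.0951  0.1511] ((388.6241760253906, -96.24688720703125), (28.223657608032227, 13.867172241210938), 86.75298309326172)
```

The depth data shows the rack upright at (0.4396, 0.0716). Regrasping it for hook1, straight ahead, and this time staying well outside the tip while at height.

>>> {"method": "apply_moves", "body": {"targets": [{"dp":[0.035,0.001,0],"yaw":0},{"dp":[0.075,0.001,0],"yaw":0},{"dp":[0.11,0.001,0],"yaw":0},{"dp":[0.1207,0.001,-0.01],"yaw":0},{"dp":[0.1207,0.001,-0.04],"yaw":0},{"dp":[0.1207,0.001,-0.07],"yaw":0},{"dp":[0.1207,0.001,-0.1],"yaw":0},{"dp":[0.1207,0.001,-0.13],"yaw":0},{"dp":[0.1207,0.001,-0.16],"yaw":0},{"dp":[0.1207,0.001,-0.182],"yaw":0},{"dp":[0.1207,0.001,-0.194],"yaw":0},{"dp":[0.1207,0.001,-0.196],"yaw":0},{"dp":[0.1207,0.001,-0.196],"yaw":0},{"dp":[0.1207,0.001,-0.196],"yaw":0}], "grip": -0.15}}

```text
time_s: 28.48
tcp_pos: [0.4403, 0.0709, 0.1344]
eef_rot: [179.9, 0.0, 1.2]
contact_force: [-0.4, 0.3, 1.7]
gripper_width: 0.0504
gripper_force: 0.0
```

>>> {"method": "apply_moves", "body": {"targets": [{"dp":[0,0,0],"yaw":0},{"dp":[0,0,0],"yaw":0},{"dp":[0,0,0],"yaw":0},{"dp":[0,0,0],"yaw":0},{"dp":[0,0,0],"yaw":0},{"dp":[0,0,0],"yaw":0},{"dp":[0,0,0],"yaw":0}], "grip": 1, "squeeze": 40}}

```text
time_s: 29.07
tcp_pos: [0.44, 0.0713, 0.1351]
eef_rot: [-180.0, -0.0, 1.2]
contact_force: [-0.8, -1.1, 5.7]
gripper_width: 0.0284
gripper_force: 40.0
```

>>> {"method": "apply_moves", "body": {"targets": [{"dp":[0,0,0.005],"yaw":0},{"dp":[0,0,0.015],"yaw":0},{"dp":[0,0,0.03],"yaw":0},{"dp":[0,0.005,0.045],"yaw":0},{"dp":[0,0.012,0.058],"yaw":0},{"dp":[0,0.018,0.066],"yaw":0},{"dp":[0,0.022,0.068],"yaw":0},{"dp":[0,0.022,0.068],"yaw":0},{"dp":[0,0.022,0.068],"yaw":0}]}}

```text
time_s: 29.82
tcp_pos: [0.4392, 0.0932, 0.2018]
eef_rot: [180.0, 0.1, 1.3]
contact_force: [-0.1, 0.3, -3.3]
gripper_width: 0.028
gripper_force: 40.0
```

>>> {"method": "apply_moves", "body": {"targets": [{"dp":[0.006,0,0],"yaw":0},{"dp":[0.018,0,0],"yaw":0},{"dp":[0.033,0,0],"yaw":0},{"dp":[0.05,0,0],"yaw":0},{"dp":[0.067,0,0],"yaw":0},{"dp":[0.084,0,0],"yaw":0},{"dp":[0.1,0,0],"yaw":0},{"dp":[0.112,0,0],"yaw":0},{"dp":[0.12,0,0],"yaw":0},{"dp":[0.1225,0,0],"yaw":0},{"dp":[0.1225,0,0],"yaw":0},{"dp":[0.1225,0,0],"yaw":0}]}}

```text
time_s: 30.82
tcp_pos: [0.5618, 0.093, 0.2023]
eef_rot: [180.0, 0.0, 1.2]
contact_force: [-0.3, 0.5, -3.0]
gripper_width: 0.0276
gripper_force: 40.0
```

Run:
```python
from h import *
s=get_state(); print(s['time_s'],s['tcp_pos'],s['gripper_width'],s['contact_force'])
c=cap('top'); P=c['P']; z=P[...,2]; hsv=cv2.cvtColor(c['image'],cv2.COLOR_RGB2HSV)
for n,lo,hi in(('blue',105,125),('green',45,80)):
    m=(hsv[...,0]>lo)&(hsv[...,0]<hi)&(hsv[...,1]>110)&(z>.14)&(P[...,0]<.56); k,l,st,_=cv2.connectedComponentsWithStats(m.astype(np.uint8))
    for i in range(1,k):
        if st[i,4]>25: print(n,st[i,4],P[l==i].mean(0).round(4))
```

```text
30.8167 [0.56177172 0.09297476 0.20227568] 0.02764027974489389 [-0.34169477  0.52395732 -2.97886354]
blue 50 [ 0.3874 -0.0957  0.1493]
green 48 [ 0.4967 -0.4001  0.1494]
```

Still held (27.6 mm opening, weight on the wrist). Lowering onto the hook.

>>> {"method": "apply_moves", "body": {"targets": [{"dp":[0,0,-0.005],"yaw":0},{"dp":[0,0,-0.012],"yaw":0},{"dp":[0,0,-0.019],"yaw":0},{"dp":[0,0,-0.025],"yaw":0},{"dp":[0,0,-0.03],"yaw":0},{"dp":[0,0,-0.034],"yaw":0},{"dp":[0,0,-0.037],"yaw":0},{"dp":[0,0,-0.039],"yaw":0},{"dp":[0,0,-0.039],"yaw":0}]}}

```text
time_s: 31.62
tcp_pos: [0.5624, 0.093, 0.1638]
eef_rot: [180.0, -0.0, 1.2]
contact_force: [-0.3, 0.1, -0.7]
gripper_width: 0.0276
gripper_force: 40.0
```

>>> {"method": "apply_moves", "body": {"targets": [{"dp":[0,0,-0.001],"yaw":0},{"dp":[0,0,-0.001],"yaw":0},{"dp":[0,0,-0.001],"yaw":0},{"dp":[0,0,-0.001],"yaw":0}], "grip": 1, "squeeze": 4}}

```text
time_s: 31.95
tcp_pos: [0.5629, 0.0931, 0.1633]
eef_rot: [-180.0, -0.1, 1.2]
contact_force: [0.3, -3.0, 5.3]
gripper_width: 0.028
gripper_force: 4.0
```

>>> {"method": "apply_moves", "body": {"targets": [{"dp":[0,0,0],"yaw":0},{"dp":[0,0,0],"yaw":0},{"dp":[0,0,0],"yaw":0},{"dp":[0,0,0],"yaw":0},{"dp":[0,0,0.01],"yaw":0},{"dp":[0,0,0.03],"yaw":0},{"dp":[0,0,0.06],"yaw":0},{"dp":[0,0,0.09],"yaw":0},{"dp":[-0.02,0,0.12],"yaw":0},{"dp":[-0.05,0,0.145],"yaw":0},{"dp":[-0.085,0,0.155],"yaw":0},{"dp":[-0.11,0,0.155],"yaw":0},{"dp":[-0.12,0,0.155],"yaw":0},{"dp":[-0.12,0,0.155],"yaw":0}], "grip": -0.15}}

```text
time_s: 33.12
tcp_pos: [0.4406, 0.093, 0.3191]
eef_rot: [-179.9, -0.1, 1.3]
contact_force: [0.4, -0.6, -1.1]
gripper_width: 0.0502
gripper_force: 0.0
```

Run:
```python
from h import *
for f in('w12',):
    c=cap('wrist',f); s=get_state(); print(s['time_s'],s['tcp_pos'],s['gripper_width'])
    P=c['P'];z=P[...,2];hsv=cv2.cvtColor(c['image'],cv2.COLOR_RGB2HSV)
    m=(hsv[...,0]>105)&(hsv[...,0]<125)&(hsv[...,1]>110)&(z>.165)&(z<.2)
    q=P[m];print(m.sum(),q.mean(0),np.percentile(q[:,2],[5,50,95]),cv2.minAreaRect((q[:,:2]*1000).astype(np.float32)))
```

```text
33.1667 [0.44176895 0.09328435 0.31872331] 0.05040151312229901
694 [0.56170652 0.0956268  0.17926132] [0.17126819 0.18006796 0.18142169] ((574.3987426757812, 206.18589782714844), (252.76556396484375, 16.473163604736328), 83.80115509033203)
```

Blue hangs on hook1: tab top at 0.180, at (0.562,0.094). Now green.

>>> {"method": "apply_moves", "body": {"targets": [{"dp":[-0.005,-0.03,0],"yaw":-1},{"dp":[-0.01,-0.065,0],"yaw":-2},{"dp":[-0.015,-0.1,0],"yaw":-3},{"dp":[-0.02,-0.14,0],"yaw":-5},{"dp":[-0.025,-0.18,0],"yaw":-6},{"dp":[-0.03,-0.22,0],"yaw":-8},{"dp":[-0.035,-0.26,0],"yaw":-9},{"dp":[-0.04,-0.3,0],"yaw":-10},{"dp":[-0.045,-0.34,0],"yaw":-12},{"dp":[-0.05,-0.38,0],"yaw":-13},{"dp":[-0.05,-0.415,0],"yaw":-14},{"dp":[-0.05,-0.45,0],"yaw":-16},{"dp":[-0.05,-0.475,0],"yaw":-16.5},{"dp":[-0.05,-0.483,0],"yaw":-16.5},{"dp":[-0.05,-0.483,0],"yaw":-16.5},{"dp":[-0.05,-0.483,0],"yaw":-16.5}]}}

```text
time_s: 34.5
tcp_pos: [0.3923, -0.3906, 0.3164]
eef_rot: [-180.0, 0.1, -15.4]
contact_force: [-0.3, 0.5, 1.1]
gripper_width: 0.0503
gripper_force: 0.0
```

Run:
```python
from h import *
c=cap('wrist','w13'); s=get_state(); print(s['time_s'],s['tcp_pos'],s['eef_rot'],s['gripper_width']); tabs(c)
```

```text
34.55 [ 0.39243134 -0.3898941   0.31688578] [-1.79981447e+02  7.39789063e-02 -1.52928423e+01] 0.05016453187487475
green [253, 79, 30, 16, 477] [ 0.4985 -0.4026  0.1515] ((498.5307312011719, -402.5501708984375), (26.698970794677734, 13.067951202392578), 74.22280883789062)
```

>>> {"method": "apply_moves", "body": {"targets": [{"dp":[0.035,-0.004,0],"yaw":-0.5},{"dp":[0.07,-0.008,0],"yaw":-0.5},{"dp":[0.1,-0.012,0],"yaw":-0.5},{"dp":[0.1063,-0.0125,-0.01],"yaw":-0.5},{"dp":[0.1063,-0.0125,-0.04],"yaw":-0.5},{"dp":[0.1063,-0.0125,-0.07],"yaw":-0.5},{"dp":[0.1063,-0.0125,-0.1],"yaw":-0.5},{"dp":[0.1063,-0.0125,-0.13],"yaw":-0.5},{"dp":[0.1063,-0.0125,-0.155],"yaw":-0.5},{"dp":[0.1063,-0.0125,-0.173],"yaw":-0.5},{"dp":[0.1063,-0.0125,-0.182],"yaw":-0.5},{"dp":[0.1063,-0.0125,-0.182],"yaw":-0.5},{"dp":[0.1063,-0.0125,-0.182],"yaw":-0.5}]}}

```text
time_s: 35.63
tcp_pos: [0.4991, -0.402, 0.1363]
eef_rot: [180.0, -0.0, -15.7]
contact_force: [0.6, -0.3, 1.4]
gripper_width: 0.0502
gripper_force: 0.0
```

>>> {"method": "apply_moves", "body": {"targets": [{"dp":[0,0,0],"yaw":0},{"dp":[0,0,0],"yaw":0},{"dp":[0,0,0],"yaw":0},{"dp":[0,0,0],"yaw":0},{"dp":[0,0,0],"yaw":0},{"dp":[0,0,0],"yaw":0},{"dp":[0,0,0],"yaw":0}], "grip": 1, "squeeze": 40}}

```text
time_s: 36.22
tcp_pos: [0.4989, -0.4026, 0.1364]
eef_rot: [180.0, -0.1, -15.8]
contact_force: [-0.7, 0.1, 6.0]
gripper_width: 0.0279
gripper_force: 40.0
```

>>> {"method": "apply_moves", "body": {"targets": [{"dp":[0,0,0.008],"yaw":0},{"dp":[0,0,0.02],"yaw":0},{"dp":[0,0,0.04],"yaw":0},{"dp":[0,0,0.065],"yaw":0},{"dp":[0,0,0.09],"yaw":0},{"dp":[0,0,0.115],"yaw":0},{"dp":[0,0,0.14],"yaw":0},{"dp":[0,0,0.158],"yaw":0},{"dp":[0,0,0.168],"yaw":0},{"dp":[0,0,0.17],"yaw":0},{"dp":[0,0,0.17],"yaw":0}]}}

```text
time_s: 37.13
tcp_pos: [0.4985, -0.4022, 0.3058]
eef_rot: [-180.0, -0.0, -15.8]
contact_force: [-0.1, -0.2, -2.5]
gripper_width: 0.0279
gripper_force: 40.0
```

>>> {"method": "apply_moves", "body": {"targets": [{"dp":[0,0.01,0],"yaw":1},{"dp":[-0.003,0.03,0],"yaw":2},{"dp":[-0.006,0.06,0],"yaw":4},{"dp":[-0.01,0.09,0],"yaw":6},{"dp":[-0.013,0.12,0],"yaw":8},{"dp":[-0.017,0.15,0],"yaw":10},{"dp":[-0.02,0.18,0],"yaw":12},{"dp":[-0.024,0.21,0],"yaw":14},{"dp":[-0.028,0.24,0],"yaw":16},{"dp":[-0.032,0.27,0],"yaw":17},{"dp":[-0.036,0.3,0],"yaw":17},{"dp":[-0.039,0.33,0],"yaw":17},{"dp":[-0.042,0.357,0],"yaw":17},{"dp":[-0.0435,0.378,0],"yaw":17},{"dp":[-0.0435,0.39,0],"yaw":17},{"dp":[-0.0435,0.3955,0],"yaw":17},{"dp":[-0.0435,0.3955,0],"yaw":17},{"dp":[-0.0435,0.3955,0],"yaw":17}]}}

```text
time_s: 38.63
tcp_pos: [0.4546, -0.0069, 0.3048]
eef_rot: [180.0, 0.1, 1.3]
contact_force: [-0.3, 0.5, -1.4]
gripper_width: 0.0279
gripper_force: 40.0
```

>>> {"method": "apply_moves", "body": {"targets": [{"dp":[0,0,-0.015],"yaw":0},{"dp":[0,0,-0.035],"yaw":0},{"dp":[0,0,-0.055],"yaw":0},{"dp":[0,0,-0.075],"yaw":0},{"dp":[0,0,-0.09],"yaw":0},{"dp":[0,0,-0.099],"yaw":0},{"dp":[0,0,-0.102],"yaw":0},{"dp":[0,0,-0.102],"yaw":0},{"dp":[0,0,-0.102],"yaw":0}]}}

```text
time_s: 39.38
tcp_pos: [0.4556, -0.0071, 0.2042]
eef_rot: [180.0, -0.0, 1.2]
contact_force: [0.4, 0.1, -2.4]
gripper_width: 0.0278
gripper_force: 40.0
```

Run:
```python
from h import *
c=cap('wrist','w14'); s=get_state(); print(s['time_s'],s['tcp_pos'],s['eef_rot'],s['gripper_width'],s['contact_force'])
P=c['P'];z=P[...,2];hsv=cv2.cvtColor(c['image'],cv2.COLOR_RGB2HSV)
m=(hsv[...,0]>105)&(hsv[...,0]<125)&(hsv[...,1]>110)&(z>.1)
k,l,st,_=cv2.connectedComponentsWithStats(m.astype(np.uint8))
for i in range(1,k):
    if st[i,4]>100:
        q=P[l==i]; t=q[q[:,0]<q[:,0].min()+.008]; print(st[i].tolist(),q.min(0).round(3),q.max(0).round(3),'tip',t.mean(0).round(4))
```

```text
39.4333 [ 0.45571412 -0.00691447  0.20445144] [-1.79988158e+02 -8.00849328e-02  1.21846867e+00] 0.027768078692796995 [ 0.10359118  0.30525536 -1.53311416]
[283, 1, 13, 119, 1414] [ 0.531 -0.011  0.124] [ 0.597 -0.002  0.152] tip [ 0.535  -0.0072  0.1489]
[47, 2, 104, 118, 4727] [0.529 0.079 0.119] [0.595 0.109 0.183] tip [0.533  0.0912 0.1479]
```

>>> {"method": "apply_moves", "body": {"targets": [{"dp":[0.006,0,0],"yaw":0},{"dp":[0.018,0,0],"yaw":0},{"dp":[0.033,0,0],"yaw":0},{"dp":[0.05,0,0],"yaw":0},{"dp":[0.067,0,0],"yaw":0},{"dp":[0.084,0,0],"yaw":0},{"dp":[0.097,0,0],"yaw":0},{"dp":[0.105,0,0],"yaw":0},{"dp":[0.109,0,0],"yaw":0},{"dp":[0.109,0,0],"yaw":0},{"dp":[0.109,0,0],"yaw":0}]}}

```text
time_s: 40.35
tcp_pos: [0.5639, -0.0069, 0.2034]
eef_rot: [-180.0, 0.0, 1.2]
contact_force: [0.7, 0.1, -2.1]
gripper_width: 0.0276
gripper_force: 40.0
```

>>> {"method": "apply_moves", "body": {"targets": [{"dp":[0,0,-0.005],"yaw":0},{"dp":[0,0,-0.012],"yaw":0},{"dp":[0,0,-0.019],"yaw":0},{"dp":[0,0,-0.025],"yaw":0},{"dp":[0,0,-0.03],"yaw":0},{"dp":[0,0,-0.034],"yaw":0},{"dp":[0,0,-0.037],"yaw":0},{"dp":[0,0,-0.039],"yaw":0},{"dp":[0,0,-0.039],"yaw":0}]}}

```text
time_s: 41.1
tcp_pos: [0.5643, -0.007, 0.165]
eef_rot: [180.0, -0.0, 1.2]
contact_force: [-0.9, -1.5, 1.5]
gripper_width: 0.028
gripper_force: 40.0
```

>>> {"method": "apply_moves", "body": {"targets": [{"dp":[0,0,-0.001],"yaw":0},{"dp":[0,0,-0.001],"yaw":0},{"dp":[0,0,-0.001],"yaw":0},{"dp":[0,0,-0.001],"yaw":0}], "grip": 1, "squeeze": 4}}

```text
time_s: 41.43
tcp_pos: [0.5648, -0.007, 0.1644]
eef_rot: [180.0, -0.1, 1.2]
contact_force: [0.6, -2.6, 6.0]
gripper_width: 0.0283
gripper_force: 4.0
```

>>> {"method": "apply_moves", "body": {"targets": [{"dp":[0,0,0],"yaw":0},{"dp":[0,0,0],"yaw":0},{"dp":[0,0,0],"yaw":0},{"dp":[0,0,0],"yaw":0},{"dp":[0,0,0.01],"yaw":0},{"dp":[0,0,0.03],"yaw":0},{"dp":[0,0,0.06],"yaw":0},{"dp":[0,0,0.09],"yaw":0},{"dp":[-0.02,0.01,0.12],"yaw":0},{"dp":[-0.05,0.03,0.145],"yaw":0},{"dp":[-0.085,0.05,0.155],"yaw":0},{"dp":[-0.11,0.07,0.155],"yaw":0},{"dp":[-0.12,0.08,0.155],"yaw":0},{"dp":[-0.12,0.08,0.155],"yaw":0},{"dp":[-0.12,0.08,0.155],"yaw":0}], "grip": -0.15}}

```text
time_s: 42.68
tcp_pos: [0.4437, 0.0737, 0.3198]
eef_rot: [-179.9, -0.1, 1.4]
contact_force: [0.9, -0.1, -0.1]
gripper_width: 0.0507
gripper_force: 0.0
```

>>> {"method": "apply_moves", "body": {"targets": [{"dp":[0,0,0],"yaw":0},{"dp":[0,0,0],"yaw":0},{"dp":[0,0,0],"yaw":0},{"dp":[0,0,0],"yaw":0},{"dp":[0,0,0],"yaw":0},{"dp":[0,0,0],"yaw":0},{"dp":[0,0,0],"yaw":0},{"dp":[0,0,0],"yaw":0},{"dp":[0,0,0],"yaw":0},{"dp":[0,0,0],"yaw":0},{"dp":[0,0,0],"yaw":0},{"dp":[0,0,0],"yaw":0},{"dp":[0,0,0],"yaw":0},{"dp":[0,0,0],"yaw":0},{"dp":[0,0,0],"yaw":0},{"dp":[0,0,0],"yaw":0},{"dp":[0,0,0],"yaw":0},{"dp":[0,0,0],"yaw":0}]}}

```text
time_s: 44.18
tcp_pos: [0.4441, 0.0732, 0.3186]
eef_rot: [-180.0, -0.0, 1.2]
contact_force: [-0.2, -0.3, -0.1]
gripper_width: 0.0505
gripper_force: 0.0
```

Run:
```python
from h import *
for j in range(2):
    c=cap('wrist','w15%d'%j); s=get_state(); print(s['time_s'],s['tcp_pos'],s['contact_force'])
    P=c['P'];z=P[...,2];hsv=cv2.cvtColor(c['image'],cv2.COLOR_RGB2HSV)
    for n,lo,hi,y in(('blue',105,125,.093),('green',45,80,-.007)):
        m=(hsv[...,0]>lo)&(hsv[...,0]<hi)&(hsv[...,1]>110)&(z>.175)&(z<.19)&(abs(P[...,1]-y)<.03)&(abs(P[...,0]-.56)<.04)
        q=P[m];print(n,m.sum(),q.mean(0).round(4),cv2.minAreaRect((q[:,:2]*1000).astype(np.float32)))
    # slide tops
    for y in(.093,-.007):
        m=(abs(P[...,1]-y)<.035)&(P[...,0]<.60)&(P[...,0]>.50)&(z>.022)&(z<.09)&(hsv[...,1]<90); q=P[m]; print(m.sum(),q.min(0).round(3),q.max(0).round(3))
    red=((hsv[...,0]<8)|(hsv[...,0]>172))&(hsv[...,1]>140)&(z>.15)&(z<.22); print('knob',red.sum(), np.median(P[red],0) if red.any() else '')
```

```text
44.2333 [0.44409043 0.07319018 0.31857398] [-0.43606064 -0.49462905  0.62222558]
blue 618 [0.5621 0.0943 0.1801] ((562.5372314453125, 94.78145599365234), (14.38116455078125, 27.126049041748047), 0.9971760511398315)
green 634 [ 0.5642 -0.0046  0.18  ] ((564.5264892578125, -5.123396873474121), (13.926664352416992, 28.15395736694336), 2.867823362350464)
2213 [0.519 0.06  0.033] [0.6   0.125 0.089]
2578 [ 0.521 -0.041  0.03 ] [0.6   0.026 0.09 ]
knob 1332 [0.59553727 0.27400767 0.18229022]
44.2833 [0.44406553 0.07313922 0.31857069] [-0.16407844  0.22578778 -0.16182552]
blue 619 [0.5621 0.0944 0.1801] ((562.6134643554688, 94.7971420288086), (14.28392505645752, 27.124122619628906), 1.1870918273925781)
green 640 [ 0.5642 -0.0045  0.18  ] ((564.6763305664062, -4.961570739746094), (14.148818969726562, 27.946081161499023), 1.8699909448623657)
2204 [0.519 0.06  0.034] [0.6   0.124 0.09 ]
2579 [ 0.522 -0.041  0.029] [0.6   0.026 0.09 ]
knob 1338 [0.59548746 0.27393286 0.18259856]
```

Run:
```python
from h import *
c=cap('top'); P=c['P'];hsv=cv2.cvtColor(c['image'],cv2.COLOR_RGB2HSV)
m=(hsv[...,0]>4)&(hsv[...,0]<22)&(hsv[...,1]>140)&(hsv[...,2]>90)
k,l,st,_=cv2.connectedComponentsWithStats(m.astype(np.uint8))
for i in range(1,k):
    if st[i,4]>15: print(st[i].tolist(),np.nanmedian(P[l==i],0).round(3))
```

```text
[245, 144, 22, 23, 360] [0.76  0.004 0.113]
[134, 211, 38, 24, 182] [0.575 0.33  0.142]
[153, 213, 8, 8, 21] [0.603 0.285 0.185]
[161, 220, 7, 7, 21] [0.583 0.268 0.144]
[179, 285, 29, 29, 544] [0.378 0.222 0.016]
```

```bash
python3 -c "
from plant import r
print(r.close_job())"
```

```text
the job is handed in; nothing more can be done
None
```

The arm is at its stop and locked with the pin fully home, and both racks on the bench (blue on hook1, green on hook2; no orange rack was there) hang upright and still; the blue one was dropped once into the tray at hook0, then picked up, stood upright on the bench and re-hung, and the job is handed in.

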